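# Bolt the drill vice to the slotted table

### The job

Fasten the drill vice down with every T-bolt that stands in the wooden caddy, one bolt to a fork, any forks you like: drop the bolt's head into a table slot outside the vice, slide it along the slot until the shank is fully home in the fork, turn the head square across the slot and tighten the wing nut firmly so that it clamps the vice. Leave the bin, the tin and the bar clamp where they are.

Things in the scene. Friction and masses are not known exactly. Their poses are not given: they have to be found in the camera images.
- plate: fixed grey cast-iron drill table, 250 x 340 x 36 mm, lying on the bench; origin under its centre, z up. Two T-slots run right through it along its y axis at x = -60 and +60 mm. Each slot: mouth 24 mm wide through the top 14 mm (lips, heights 22 to 36 mm); below them an undercut 52 mm wide and 14 mm high whose floor is 8 mm above the bench.
- vice: fixed blue drill vice on the plate; origin under its centre, 36 mm above the bench, axes parallel to the plate's. Base 170 x 132 x 12 mm; jaws rise to 40 mm above the plate, within 40 mm of y = 0. Four open forks, one over each slot on each y side: gap 17 mm, prongs 14.5 mm wide, y = 65 to 98 mm, 12 mm thick, open outwards along the slot.
- caddy: loose plywood caddy, 240 x 80 x 34 mm, 0.9 kg, on the bench to the left or right of the drill table; origin under its centre, long side along x. Three pockets at x = -75, 0, +75 mm, each 23.5 mm (x) by 47.5 mm (y) and 26 mm deep, hold T-bolts standing on their heads; pockets may be empty.
- bin: red plastic bin, 200 x 130 x 60 mm; not part of the job; origin under its centre
- tin: aluminium tin, 66 mm across, 70 mm high; not part of the job; origin under its centre
- clamp: black and blue bar clamp lying flat, about 205 x 110 x 20 mm; not part of the job; origin under the middle of its bar
- fork1 (a point): on the vice's fork at x = -60, y = +72 mm of the vice frame, at the fork's upper face (48 mm above the bench): where the axis of a bolt stands when pushed home against the fork's closed end (home leaves 1 mm). Axes as the vice's; the fork's open end looks to +y.
- fork2 (a point): on the vice's fork at x = +60, y = +72 mm of the vice frame, at the fork's upper face (48 mm above the bench): where the axis of a bolt stands when pushed home against the fork's closed end (home leaves 1 mm). Axes as the vice's; the fork's open end looks to +y.
- fork3 (a point): on the vice's fork at x = -60, y = -72 mm of the vice frame, at the fork's upper face (48 mm above the bench): where the axis of a bolt stands when pushed home against the fork's closed end (home leaves 1 mm). Axes as the vice's; the fork's open end looks to -y.
- fork4 (a point): on the vice's fork at x = +60, y = -72 mm of the vice frame, at the fork's upper face (48 mm above the bench): where the axis of a bolt stands when pushed home against the fork's closed end (home leaves 1 mm). Axes as the vice's; the fork's open end looks to -y.
- bolt1: loose steel T-bolt (may be absent), 115 mm tall with its nut, 0.31 kg; origin under the centre of its head, z along the 12 mm shank. Head 44 (x) by 21 (y) by 10 mm: passes a slot's mouth only with its x along the slot. Above it a 13 mm high, 21 mm square neck with two corners rounded: in the mouth it lets the bolt turn about 100 degrees clockwise (seen from above), then stops it; anticlockwise it is stopped at once.
- wing1 (a joint): turn of bolt1's wing nut on its bolt, rad: 0 slack, grows clockwise from above, thread ends at 3.0. Washer descends 4 mm per rad. Friction 0.12 N m. While the head is free, turning the bar turns the whole bolt; once the head is stopped the nut turns. In a fork it bites after 7 mm (1.75 rad); turned to 2.1 (0.25 N m) it springs back to about 1.9 when let go, firmly tight.
- bar1 (a point): centre of the grip bar of bolt1's wing nut: steel, 64 mm long along this point's x, 14 mm thick along y, 22 mm high; with the nut slack it is 104 mm, and the washer's underside (34 mm across) 43 mm, above the head's underside. At nut turn 0 the bar lies along the head's x.
- bolt2: loose steel T-bolt (may be absent), 115 mm tall with its nut, 0.31 kg; origin under the centre of its head, z along the 12 mm shank. Head 44 (x) by 21 (y) by 10 mm: passes a slot's mouth only with its x along the slot. Above it a 13 mm high, 21 mm square neck with two corners rounded: in the mouth it lets the bolt turn about 100 degrees clockwise (seen from above), then stops it; anticlockwise it is stopped at once.
- wing2 (a joint): turn of bolt2's wing nut on its bolt, rad: 0 slack, grows clockwise from above, thread ends at 3.0. Washer descends 4 mm per rad. Friction 0.12 N m. While the head is free, turning the bar turns the whole bolt; once the head is stopped the nut turns. In a fork it bites after 7 mm (1.75 rad); turned to 2.1 (0.25 N m) it springs back to about 1.9 when let go, firmly tight.
- bar2 (a point): centre of the grip bar of bolt2's wing nut: steel, 64 mm long along this point's x, 14 mm thick along y, 22 mm high; with the nut slack it is 104 mm, and the washer's underside (34 mm across) 43 mm, above the head's underside. At nut turn 0 the bar lies along the head's x.
- bolt3: loose steel T-bolt (may be absent), 115 mm tall with its nut, 0.31 kg; origin under the centre of its head, z along the 12 mm shank. Head 44 (x) by 21 (y) by 10 mm: passes a slot's mouth only with its x along the slot. Above it a 13 mm high, 21 mm square neck with two corners rounded: in the mouth it lets the bolt turn about 100 degrees clockwise (seen from above), then stops it; anticlockwise it is stopped at once.
- wing3 (a joint): turn of bolt3's wing nut on its bolt, rad: 0 slack, grows clockwise from above, thread ends at 3.0. Washer descends 4 mm per rad. Friction 0.12 N m. While the head is free, turning the bar turns the whole bolt; once the head is stopped the nut turns. In a fork it bites after 7 mm (1.75 rad); turned to 2.1 (0.25 N m) it springs back to about 1.9 when let go, firmly tight.
- bar3 (a point): centre of the grip bar of bolt3's wing nut: steel, 64 mm long along this point's x, 14 mm thick along y, 22 mm high; with the nut slack it is 104 mm, and the washer's underside (34 mm across) 43 mm, above the head's underside. At nut turn 0 the bar lies along the head's x.

How it is judged:
At the end, for the whole second after the job is handed in: Every T-bolt present stands upright in the plate's slot with its axis within 10 mm of one of the fork points, head in the undercut and within 20 degrees of square across the slot, pressing on the vice with more than 8 N, at rest ((horizontal distance between bolt1 and fork1 below 0.01 m or horizontal distance between bolt1 and fork2 below 0.01 m or horizontal distance between bolt1 and fork3 below 0.01 m or horizontal distance between bolt1 and fork4 below 0.01 m) and z of each of bolt1, bolt2, bolt3 in the frame of plate below 0.018 m and angle between each of bolt1, bolt2, bolt3's own z axis and vertical below 0.1 rad and angle between the x axis of each of bolt1, bolt2, bolt3 and the x axis of plate, either way round below 0.35 rad and contact force between each of bolt1, bolt2, bolt3 and vice above 8 N and linear speed of each of bolt1, bolt2, bolt3 below 0.02 m/s and (horizontal distance between bolt2 and fork1 below 0.01 m or horizontal distance between bolt2 and fork2 below 0.01 m or horizontal distance between bolt2 and fork3 below 0.01 m or horizontal distance between bolt2 and fork4 below 0.01 m) and (horizontal distance between bolt3 and fork1 below 0.01 m or horizontal distance between bolt3 and fork2 below 0.01 m or horizontal distance between bolt3 and fork3 below 0.01 m or horizontal distance between bolt3 and fork4 below 0.01 m)); the robot touches nothing.
It fails at once if the bin is moved more than 30 mm (distance of bin from where it was at the start of the episode above 0.03 m).
It fails at once if the tin is moved more than 30 mm (distance of tin from where it was at the start of the episode above 0.03 m).
It fails at once if the bar clamp is moved more than 30 mm (distance of clamp from where it was at the start of the episode above 0.03 m).
Of bolt1, bolt2, bolt3 only 2 to 3 are there at a start; the rules pass over those that are not, and their reading is None.
At some moment in a run one of caddy may be knocked a few centimetres aside while the robot is not near it.
It also fails if it takes over 210 s, if anything falls off the work surface, if the arm or the gripper's body presses on something with over 40 N, if the wrist force passes 120 N, or if a joint passes its speed limit or range.

### The arm

A 6-joint arm with a two-finger parallel gripper is mounted at the origin on the work surface. World frame = base frame: x ahead of the robot, y to its left, z up, the work surface at z = 0. Lengths are in m, angles in rad, forces in N, time in s.
With the tool pointing down it reaches from about 0.375 to 0.925 m from the base axis. Payload 5.7 kg.
Tool frame: the origin (TCP) lies midway between the tips of the shut fingers; the grasp point (between the pads) lies r.pinch_z behind it (r.pinch_z is the distance from the TCP to the grasp point, in m); z points along the fingers, y is the line along which they close (so a half turn about z gives the same grasp; the last joint's range is limited). The gripper opens to 88 mm and grips with 3 to 60 N. Pads are 20 mm wide; open, the fingers measure 115 mm over their backs; the gripper's body (75 mm by 178 mm) begins 61 mm behind the grasp point.
Start: joints at [-1.335, 0.359, 1.51, -0, 1.272, -0.115], TCP at [0.206, -0.563, 0.223] pointing down, gripper open.
Joint ranges: [-2.97, 2.97], [-1.01, 2.36], [0.21, 2.38], [-0.96, 4.11], [0.2, 2.71], [-2.98, 2.98]. Speed limits (rad/s): [2.39, 2.39, 3.14, 3.14, 3.14, 3.14].

### API

Orientations are given as a unit quaternion [w, x, y, z].
In Python, from cell import sensors, viewer, r gives the robot as it stands. The module is installed in compiled form; this text tells all that it offers.
- The arm moves only by the tool drive_tool, never from a script. Its argument "moves" is a list of rows, each an object of numbers: "dx", "dy", "dz": the shift along the tool's x, y, z in m; "ax", "ay", "az": the turn, a rotation vector about the tool's x, y, z in rad; "hand": the finger opening in m, from 0 to 0.0878. In form: [{"dx": .., "dy": .., "dz": .., "ax": .., "ay": .., "az": .., "hand": ..}, ...]. A call has 1 to 5 rows; each row is the pose to reach, as a shift and turn from the pose commanded when the call began, along the tool's axes at that moment; what a row does not reach only later rows make up. A row lasts 1/8 s, in which the tool goes at most 62.5 mm and 10.7 degrees, less where a joint would pass 70% of its speed; a pose out of reach is approached as far as the arm can. A call with a gripper value outside its range is refused whole. The fingers move at their own pace and stop on an object; "squeeze" is the grip in N (left out, the last holds). Time passes only in rows, so rows that repeat a pose let the fingers close. It gives the time, the measured TCP pose, the force, the opening and the grip force at its end, in the units of the state.
- sensors.sense(): the state, without advancing time (a new reading comes with each control period).
- viewer.snapshot(name): name is "scene" or "top" or "wrist"; returns (picture, depth): 480x640x3 uint8, red, green, blue; 480x640 float32, m along the optical axis (not along the pixel's ray), 0 where there is no reading.
- viewer.camera_params(name): a dict with "intrinsics" (3x3 intrinsics, pixels), "R" (3x3) and "t" (3): a world point X has camera coordinates R X + t; the wrist camera has in their place "tool_from_camera" (4x4, takes a point from camera to tool coordinates, whose origin is the TCP and whose axes are the flange's). Camera axes: x right, y down, z forward; pixel columns grow to the right and rows downward; lengths in m; the calibration is good to about 2 mm. A picture is of the moment at which its call begins: read the wrist's pose just before it. camera_params takes no time and is no camera call.
- r.finish_job(): hands the job in; it is judged then, once.
The state is a dict: "t": time; "qpos": joint angles; "qd": joint speeds; "tau": joint torques, N m; "eef_pos": TCP position; "orientation": TCP orientation; "force": force on the tool from outside, world axes, zero at the start; "torque": the same for the moment, N m; "grip_width": opening from 0.0 (shut) to 1.0 (fully open); "grasp_force": force on a finger pad.
Only numpy, scipy, OpenCV 4.12 (cv2) and the standard library are available. Lean on these libraries where they do the work, as an engineer would, in place of code of your own. Each camera call takes 0.05 s, during which the arm holds its last target. There are 200 camera calls.

## Working session

There is one attempt and no reset: what is moved stays moved. The work goes in short steps, Python scripts to look and compute and a tool call to move; the robot and the scene stay as the last step left them, time stands still between calls to the robot, and variables do not carry over. Pictures are saved under pics/ and viewed, at most 14 in all, crops included, and the job is handed in when it is done.

Besides the shell and the picture viewer there is one more tool, called after "Emit:" by a JSON object that holds its "api" and its "payload", one argument or row to a line. drive_tool: Moves the arm, as the interface text tells. Its arguments: {"type":"object","properties":{"moves":{"type":"array"},"squeeze":{"type":"number"}},"required":["moves"]}

```bash
mkdir -p pics; cat > h.py <<'E'
import numpy as np, cv2
from cell import sensors, viewer, r
from scipy.spatial.transform import Rotation as Rn
def snap(n,f=None):
    s=sensors.sense(); p,d=viewer.snapshot(n)
    if f: cv2.imwrite('pics/'+f,p[:,:,::-1])
    return s,p,d
def tool(s):
    q=s['orientation']; return Rn.from_quat([q[1],q[2],q[3],q[0]]).as_matrix(),np.array(s['eef_pos'])
def cam(n,s):
    c=viewer.camera_params(n); K=np.array(c['intrinsics'])
    if n=='wrist':
        T=np.array(c['tool_from_camera']); R,t=tool(s)
        return K,R@T[:3,:3],R@T[:3,3]+t
    R=np.array(c['R']); return K,R.T,-R.T@np.array(c['t'])
def cloud(n,s,d):
    K,R,o=cam(n,s); v,u=np.mgrid[:480,:640]
    P=np.stack([(u-K[0,2])/K[0,0]*d,(v-K[1,2])/K[1,1]*d,d],-1)
    W=P@R.T+o; W[d<=0]=np.nan; return W
def ray(n,s,u,v,z):
    K,R,o=cam(n,s); D=R@np.array([(u-K[0,2])/K[0,0],(v-K[1,2])/K[1,1],1]); return o+D*(z-o[2])/D[2]
E
python3 - <<'E'
from h import *
s,p,d=snap('top','top.png'); W=cloud('top',s,d); np.save('top.npy',W)
s,p2,d2=snap('scene','scene.png')
print(s['eef_pos'],s['orientation'],s['t'],r.pinch_z,cam('top',s)[2],cam('scene',s)[2])
print(cam('wrist',s)[2],cam('wrist',s)[1],viewer.camera_params('wrist'))
E
```

```text
[ 0.20601633 -0.56280129  0.22181665] [-9.00977301e-04  9.84654470e-01  1.74512916e-01 -7.14756382e-05] 0.05 0.0187 [0.50860297 0.0050897  1.15948969] [1.18828355 0.66268063 1.05694241]
[ 0.28094412 -0.53610829  0.3831349 ] [[ 0.34339894 -0.89900433 -0.2717874 ]
 [-0.93918817 -0.32921551 -0.09768687]
 [-0.00165571  0.28880508 -0.95738649]] {'intrinsics': array([[430.97216863,   0.        , 308.68055097],
       [  0.        , 430.97216863, 236.24113989],
       [  0.        ,   0.        ,   1.        ]]), 'tool_from_camera': array([[-2.88389077e-04, -9.57337716e-01, -2.88971305e-01,
         7.95655831e-02],
       [ 9.99999948e-01, -3.17580356e-04,  5.41319857e-05,
         3.93069592e-04],
       [-1.43594201e-04, -2.88971275e-01,  9.57337757e-01,
        -1.61305400e-01],
       [ 0.00000000e+00,  0.00000000e+00,  0.00000000e+00,
         1.00000000e+00]])}
```

View pics/top.png

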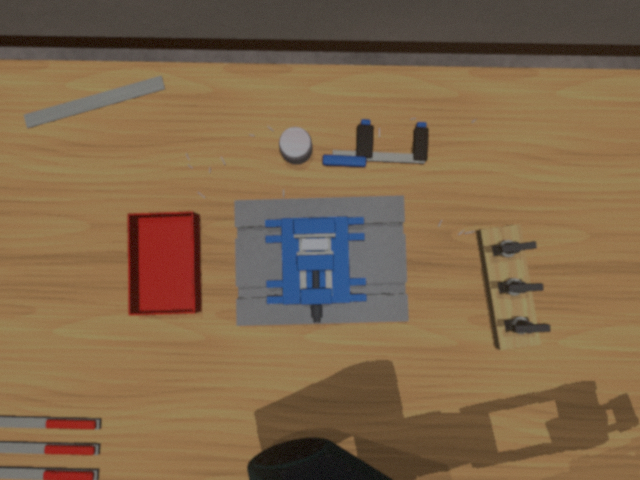

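View pics/scene.png

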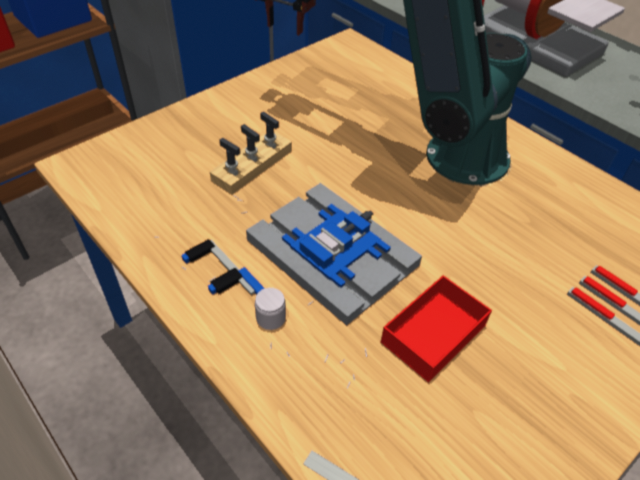

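The top view shows the plate at px (236–407, 197–325), with the vice in its middle. The caddy is at right (480–540, 228–348), with bolts in all three pockets: bars at about (514,247), (522,287) and (528,326). The bin, tin and clamp are clear of the slots.

```bash
python3 - <<'E'
from h import *
W=np.load('top.npy'); p=cv2.imread('pics/top.png'); h=cv2.cvtColor(p,cv2.COLOR_BGR2HSV)
def rect(m,name):
    m=cv2.morphologyEx(m.astype(np.uint8),cv2.MORPH_OPEN,np.ones((3,3)))
    n,l,st,c=cv2.connectedComponentsWithStats(m)
    for i in range(1,n):
        if st[i,4]<40: continue
        P=W[l==i]; P=P[~np.isnan(P[:,0])]
        if len(P)<20: continue
        print(name,st[i].tolist(),cv2.minAreaRect((P[:,:2]*1000).astype(np.float32)),np.percentile(P[:,2],[5,50,95]).round(3))
z=np.nan_to_num(W[:,:,2]); roi=np.zeros(z.shape,bool); roi[180:340,220:420]=1
rect(roi&(z>.02)&(z<.2),'plate')
blue=(h[...,0]>100)&(h[...,0]<125)&(h[...,1]>150)
rect(blue&roi&(z>.04),'blue')
roi2=np.zeros(z.shape,bool); roi2[210:370,450:580]=1
rect(roi2&(z>.02)&(z<.045),'caddy'); rect(roi2&(z>.095),'bar')
rect(roi2&(z>.015)&(z<.2),'caddyall')
E
```

```text
plate [234, 196, 175, 130, 19253] ((534.9736328125, 18.794525146484375), (250.681884765625, 340.7122802734375), 2.6077489852905273) [0.032 0.037 0.075]
blue [266, 218, 99, 86, 4635] ((534.35302734375, 29.04875946044922), (166.38623046875, 189.96792602539062), 2.746544122695923) [0.045 0.049 0.077]
caddy [479, 224, 62, 126, 3861] ((489.8209228515625, -357.0399169921875), (240.25550842285156, 82.4214859008789), 8.955755233764648) [0.029 0.033 0.037]
bar [499, 241, 38, 13, 312] ((563.5892944335938, -345.36602783203125), (21.03528594970703, 64.60474395751953), 1.9679131507873535) [0.102 0.122 0.125]
bar [505, 282, 39, 11, 331] ((490.2108154296875, -357.032470703125), (18.69291877746582, 64.63270568847656), 1.4145746231079102) [0.103 0.121 0.125]
bar [512, 322, 39, 12, 345] ((415.9214782714844, -369.3887634277344), (20.807985305786133, 65.21574401855469), 2.576401472091675) [0.102 0.121 0.124]
caddyall [479, 224, 72, 126, 5446] ((489.689453125, -357.06060791015625), (240.52171325683594, 82.4214859008789), 8.955755233764648) [0.023 0.034 0.123]
```

Emit:
{"api": "drive_tool", "payload": {
  "moves": [
    {"dx":0.06,"dy":-0.017,"dz":-0.03,"az":-0.18,"hand":0.05},
    {"dx":0.12,"dy":-0.034,"dz":-0.03,"az":-0.36,"hand":0.05},
    {"dx":0.18,"dy":-0.051,"dz":-0.03,"az":-0.54,"hand":0.05},
    {"dx":0.24,"dy":-0.068,"dz":-0.03,"az":-0.72,"hand":0.05},
    {"dx":0.3,"dy":-0.085,"dz":-0.03,"az":-0.9,"hand":0.05}
  ]
}}

```text
schema error: expected keys dx, dy, dz, ax, ay, az, hand
```

```bash
cat >> h.py <<'E'
def go(s,pos,yang):
    """print dx,dy,dz,az to bring TCP to pos with tool y at world angle yang deg"""
    R,t=tool(s); d=R.T@(np.array(pos)-t); a=np.degrees(np.arctan2(R[1,1],R[0,1]))
    da=(a-yang+180)%360-180
    print('dx dy dz az',d.round(4),np.radians(da).round(3),'y ang',a.round(2),'tilt',R[:,2].round(4),'q6',round(s['qpos'][5],2))
E
python3 - <<'E'
from h import *
s=sensors.sense(); print(s['eef_pos']); go(s,[.49,-.357,.25],2)
E
```

```text
[ 0.20602037 -0.56284099  0.22188766]
dx dy dz az [ 0.3374 -0.0958 -0.0279] -1.255 y ang -69.9 tilt [-4.0e-04  1.6e-03 -1.0e+00] q6 -0.12
```

Emit:
{"api": "drive_tool", "payload": {
  "moves": [
    {"dx":0.337,"dy":-0.096,"dz":-0.03,"ax":0,"ay":0,"az":-1.255,"hand":0.05},
    {"dx":0.337,"dy":-0.096,"dz":-0.03,"ax":0,"ay":0,"az":-1.255,"hand":0.05},
    {"dx":0.337,"dy":-0.096,"dz":-0.03,"ax":0,"ay":0,"az":-1.255,"hand":0.05},
    {"dx":0.337,"dy":-0.096,"dz":-0.03,"ax":0,"ay":0,"az":-1.255,"hand":0.05},
    {"dx":0.337,"dy":-0.096,"dz":-0.03,"ax":0,"ay":0,"az":-1.255,"hand":0.05}
  ]
}}

```text
t: 0.72
eef_pos: [0.4593, -0.3789, 0.2492]
orientation: [-0.0, 0.798, 0.603, -0.0]
force: [-0.5, -0.1, -0.2]
grip_width: 0.569
grasp_force: 0.0
```

```bash
python3 - <<'E'
from h import *
s=sensors.sense(); print(s['eef_pos']); go(s,[.49,-.357,.25],2)
E
```

```text
[ 0.4593365  -0.37888342  0.24916196]
dx dy dz az [ 0.0294  0.0235 -0.0008] -0.311 y ang -15.84 tilt [-4.e-04  4.e-04 -1.e+00] q6 -0.53
```

Emit:
{"api": "drive_tool", "payload": {
  "moves": [
    {"dx":0.029,"dy":0.023,"dz":0,"ax":0,"ay":0,"az":-0.311,"hand":0.05},
    {"dx":0.029,"dy":0.023,"dz":0,"ax":0,"ay":0,"az":-0.311,"hand":0.05},
    {"dx":0.029,"dy":0.023,"dz":0,"ax":0,"ay":0,"az":-0.311,"hand":0.05}
  ]
}}

```text
t: 1.1
eef_pos: [0.4884, -0.3583, 0.2488]
orientation: [-0.001, 0.697, 0.717, -0.0]
force: [0.3, 0.1, -0.8]
grip_width: 0.571
grasp_force: 0.0
```

```bash
cat >> h.py <<'E'
def bars(s,p,d,name='wrist',lo=.108,hi=.135):
    W=cloud(name,s,d); z=np.nan_to_num(W[...,2]); m=((z>lo)&(z<hi)).astype(np.uint8)
    if name=='wrist':   # ignore the fingers: keep points away from the camera
        m[d<.1]=0
    n,l,st,c=cv2.connectedComponentsWithStats(m)
    for i in range(1,n):
        if st[i,4]<100: continue
        P=W[l==i]; (c0,wh,a)=cv2.minAreaRect((P[:,:2]*1000).astype(np.float32))
        print('bar',st[i].tolist(),np.round(c0,1),np.round(wh,1),round(a,1),np.percentile(P[:,2],[5,50,95]).round(4))
E
python3 - <<'E'
from h import *
s,p,d=snap('wrist','w1.png'); print(s['eef_pos'],s['t']); bars(s,p,d); go(s,[.5636,-.3454,.0933],2)
E
```

```text
[ 0.48839025 -0.35828891  0.24881802] 1.1
bar [406, 163, 28, 94, 2189] [ 566.1 -346.4] [14.6 63.7] 9.0 [0.1116 0.1219 0.1233]
bar [303, 177, 22, 92, 1811] [ 492.2 -358.4] [14.  63.9] 3.3 [0.12   0.1217 0.123 ]
bar [195, 191, 31, 91, 2079] [ 418.2 -370.5] [14.8 63.6] 3.2 [0.1114 0.1215 0.1229]
dx dy dz az [0.0106 0.0757 0.1555] -0.006 y ang 1.63 tilt [-8.e-04  7.e-04 -1.e+00] q6 -0.78
```

View pics/w1.png

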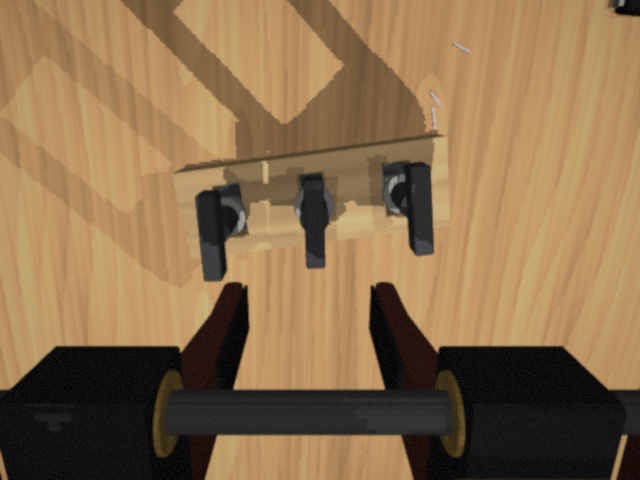

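The wrist view shows the three bars at px (420,208), (314,220) and (211,235). They are roughly parallel, 3–4° off the tool, and the fingers are clear. I'll take the far one first.

Emit:
{"api": "drive_tool", "payload": {
  "moves": [
    {"dx":0.01,"dy":0.077,"dz":0.05,"ax":0,"ay":0,"az":-0.03,"hand":0.05},
    {"dx":0.01,"dy":0.077,"dz":0.05,"ax":0,"ay":0,"az":-0.03,"hand":0.05},
    {"dx":0.01,"dy":0.077,"dz":0.105,"ax":0,"ay":0,"az":-0.03,"hand":0.05},
    {"dx":0.01,"dy":0.077,"dz":0.155,"ax":0,"ay":0,"az":-0.03,"hand":0.05},
    {"dx":0.01,"dy":0.077,"dz":0.155,"ax":0,"ay":0,"az":-0.03,"hand":0.05}
  ]
}}

```text
t: 1.78
eef_pos: [0.5614, -0.345, 0.0902]
orientation: [-0.005, 0.687, 0.726, -0.0]
force: [-0.4, 0.5, 0.5]
grip_width: 0.563
grasp_force: 0.0
```

Emit:
{"api": "drive_tool", "payload": {
  "moves": [
    {"dx":0,"dy":0,"dz":0,"ax":0,"ay":0,"az":0,"hand":0.0},
    {"dx":0,"dy":0,"dz":0,"ax":0,"ay":0,"az":0,"hand":0.0},
    {"dx":0,"dy":0,"dz":0,"ax":0,"ay":0,"az":0,"hand":0.0},
    {"dx":0,"dy":0,"dz":0,"ax":0,"ay":0,"az":0,"hand":0.0}
  ],
  "squeeze": 40
}}

```text
t: 2.28
eef_pos: [0.566, -0.3476, 0.0961]
orientation: [0.002, 0.686, 0.727, 0.0]
force: [-0.4, 0.0, 5.9]
grip_width: 0.233
grasp_force: 40.0
```

Emit:
{"api": "drive_tool", "payload": {
  "moves": [
    {"dx":0,"dy":0,"dz":-0.05,"ax":0,"ay":0,"az":0,"hand":0.0},
    {"dx":0,"dy":0,"dz":-0.1,"ax":0,"ay":0,"az":0,"hand":0.0},
    {"dx":0,"dy":0,"dz":-0.1,"ax":0,"ay":0,"az":0,"hand":0.0}
  ]
}}

```text
t: 2.65
eef_pos: [0.5673, -0.3485, 0.1989]
orientation: [0.004, 0.686, 0.728, 0.0]
force: [0.9, -0.9, -2.8]
grip_width: 0.229
grasp_force: 40.0
```

```bash
python3 - <<'E'
from h import *
s=sensors.sense(); print(s['eef_pos'],s['force'],s['grip_width']); go(s,[.6007,-.1034,.19],2.6)
E
```

```text
[ 0.56733817 -0.34848374  0.19886398] [ 0.88912864 -0.94210824 -2.77196375] 0.22876351193548153
dx dy dz az [0.2428 0.0476 0.0079] 0.013 y ang 3.36 tilt [ 0.0067 -0.005  -1.    ] q6 -0.71
```

```bash
python3 - <<'E'
from h import *
s,p,d=snap('wrist'); s2,p2,d2=snap('scene')
q=cv2.resize(p2[80:230,200:400],(800,600)); cv2.imwrite('pics/c2.png',np.hstack([p[:,:,::-1][::1,::1][:,:400],q[:480,:400,::-1]]))
cv2.imwrite('pics/c2.png',np.hstack([cv2.resize(p,(400,300)),cv2.resize(p2[60:240,180:420],(400,300))])[:,:,::-1])
s=sensors.sense();print(s['eef_pos'],s['force'],s['torque'],s['grip_width'])
E
```

```text
[ 0.56445173 -0.34637218  0.19384866] [-0.2372412   0.76227377 -3.2937708 ] [-0.0600525  -0.09141842  0.00754123] 0.23166960568892955
```

View pics/c2.png

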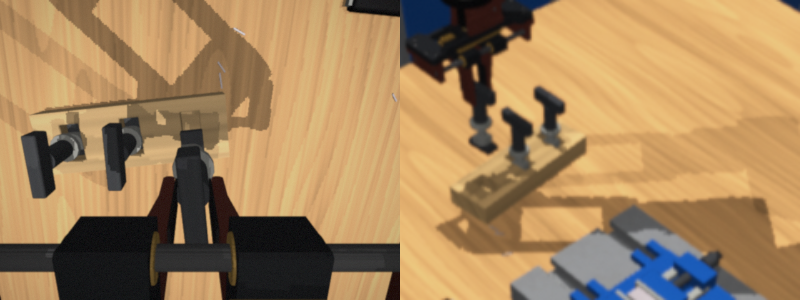

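The left half shows the bar held between the fingers. The right half shows the bolt hanging roughly upright, out of its pocket. Next I'll measure how it sits in the hand.

```bash
cat >> h.py <<'E'
def held(s,p,d):
    """bar top face in tool coordinates (mm) and its normal; washer ring below"""
    R,t=tool(s); W=(cloud('wrist',s,d)-t)@R*1000   # tool coords
    x,y,z=W[...,0],W[...,1],W[...,2]
    m=(abs(y)<10)&(abs(x)<40)&(z<-15)&(z>-45); m=cv2.erode(m.astype(np.uint8),np.ones((3,3)))>0
    Q=W[m]; zz=np.median(Q[:,2]); Q=Q[abs(Q[:,2]-zz)<4]
    A=np.c_[Q[:,:2],np.ones(len(Q))]; f=np.linalg.lstsq(A,Q[:,2],rcond=None)[0]
    print('bar tool mm',cv2.minAreaRect(Q[:,:2].astype(np.float32)),len(Q),'plane',f.round(3))
    return W
E
python3 - <<'E'
from h import *
s,p,d=snap('wrist'); W=held(s,p,d)
# profile down the bolt as seen: points in |y|<25 by depth
for v in range(200,400,12):
    w=W[v,280:350]; print(v,np.nanmedian(w[20:45],0).round(1))
s2,p2,d2=snap('scene'); W2=cloud('scene',s2,d2); R,t=tool(s)
T=(W2-t)@R*1000; m=(abs(T[...,0])<40)&(abs(T[...,1])<40)&(T[...,2]>10)&(T[...,2]<130)
Q=T[m]
for z in range(10,100,8):
    q=Q[(Q[:,2]>=z)&(Q[:,2]<z+8)]
    if len(q): print(z,len(q),q.mean(0).round(1),q.min(0).round(0),q.max(0).round(0))
E
```

```text
bar tool mm ((5.889991760253906, -0.38983821868896484), (13.212156295776367, 54.68292236328125), 84.69390869140625) 5170 plane [ 4.0000e-03  0.0000e+00 -2.5829e+01]
200 [  5.3   2.9 186.4]
212 [21.1  2.4 78.9]
224 [14.   2.1 78.8]
236 [32.9  1.4 -8. ]
248 [ 33.    1.3 -22.5]
260 [ 30.    1.3 -26.1]
272 [ 25.7   1.5 -26. ]
284 [ 21.4   1.3 -26.1]
296 [ 16.8   1.3 -25.9]
308 [ 12.3   1.3 -25.8]
320 [  7.8   1.4 -26. ]
332 [  3.1   1.4 -25.9]
344 [ -1.8   1.4 -25.8]
356 [ -6.6   1.4 -26. ]
368 [-11.3   1.4 -26.2]
380 [-16.6   1.4 -25.8]
392 [ 28.    0.8 -92.6]
10 15 [ 8.1  4.4 14.4] [-2. -3. 11.] [14. 12. 18.]
18 25 [ 8.4  3.2 21.7] [  1. -10.  18.] [15. 11. 26.]
26 26 [ 9.   4.3 30. ] [-2. -8. 26.] [16. 12. 34.]
34 55 [ 8.9  3.3 39.2] [-11. -17.  35.] [21. 18. 42.]
42 31 [ 9.   5.9 44.8] [-17. -13.  42.] [20. 17. 50.]
50 2 [ 5.3  6.  56.6] [ 4.  6. 56.] [ 7.  6. 57.]
58 12 [ 6.2  1.5 62.6] [-0. -5. 60.] [13.  5. 65.]
66 44 [ 5.5  1.4 69.4] [ -7. -13.  66.] [15. 13. 73.]
74 46 [10.3  3.3 78.5] [-17. -12.  74.] [26. 15. 82.]
82 59 [10.6  3.1 85. ] [-19. -13.  82.] [29. 14. 90.]
90 3 [ 9.8  5.3 91.8] [-2.  1. 90.] [24.  9. 94.]
```

```bash
cat >> h.py <<'E'
def barline(W):
    x,y,z=W[...,0],W[...,1],W[...,2]
    m=(abs(y)<14)&(x>12)&(x<40)&(abs(z+26)<1.5); Q=W[m][:,:2]
    e=[]
    for a in range(13,32,2):
        q=Q[(Q[:,0]>=a)&(Q[:,0]<a+2)]
        if len(q)>5: e.append([a+1,q[:,1].min(),q[:,1].max()])
    e=np.array(e); f=np.polyfit(e[:,0],(e[:,1]+e[:,2])/2,1)
    print('width',np.median(e[:,2]-e[:,1]).round(1),'yaw deg in tool',np.degrees(np.arctan(f[0])).round(2),'y at 0',f[1].round(2),'end x',np.percentile(Q[:,0],99).round(1))
E
python3 - <<'E'
from h import *
s,p,d=snap('wrist'); R,t=tool(s); W=(cloud('wrist',s,d)-t)@R*1000; barline(W); go(s,[.6007,-.1034,.19],2.6)
E
```

```text
width 13.5 yaw deg in tool -4.37 y at 0 -0.2 end x 32.8
dx dy dz az [0.2397 0.0514 0.0025] 0.013 y ang 3.35 tilt [-0.0035  0.0027 -1.    ] q6 -0.71
```

Emit:
{"api": "drive_tool", "payload": {
  "moves": [
    {"dx":0.24,"dy":0.051,"dz":0,"ax":0,"ay":0,"az":0.089,"hand":0.0},
    {"dx":0.24,"dy":0.051,"dz":0,"ax":0,"ay":0,"az":0.089,"hand":0.0},
    {"dx":0.24,"dy":0.051,"dz":0,"ax":0,"ay":0,"az":0.089,"hand":0.0},
    {"dx":0.24,"dy":0.051,"dz":0,"ax":0,"ay":0,"az":0.089,"hand":0.0},
    {"dx":0.24,"dy":0.051,"dz":0,"ax":0,"ay":0,"az":0.089,"hand":0.0}
  ]
}}

```text
t: 3.52
eef_pos: [0.6008, -0.0993, 0.1925]
orientation: [-0.002, 0.716, 0.698, -0.0]
force: [-1.0, -1.0, -3.9]
grip_width: 0.234
grasp_force: 40.0
```

Emit:
{"api": "drive_tool", "payload": {
  "moves": [
    {"dx":0,"dy":0,"dz":0,"ax":0,"ay":0,"az":0,"hand":0.0},
    {"dx":0,"dy":0,"dz":0,"ax":0,"ay":0,"az":0,"hand":0.0},
    {"dx":0,"dy":0,"dz":0,"ax":0,"ay":0,"az":0,"hand":0.0}
  ]
}}

```text
t: 3.9
eef_pos: [0.6016, -0.1055, 0.194]
orientation: [-0.0, 0.718, 0.696, -0.0]
force: [0.4, 0.1, -2.8]
grip_width: 0.231
grasp_force: 40.0
```

```bash
python3 - <<'E'
from h import *
s,p,d=snap('wrist','w3.png'); go(s,[.6007,-.1034,.19],-1.75); R,t=tool(s); print(t)
Wd=cloud('wrist',s,d); np.save('w3.npy',Wd); W=(Wd-t)@R*1000; barline(W)
E
```

```text
dx dy dz az [ 0.0021 -0.0009  0.004 ] -0.002 y ang -1.85 tilt [-5.e-04  1.e-04 -1.e+00] q6 -0.25
[ 0.60156465 -0.10549244  0.19400137]
width 13.5 yaw deg in tool -5.27 y at 0 0.24 end x 32.6
```

View pics/w3.png

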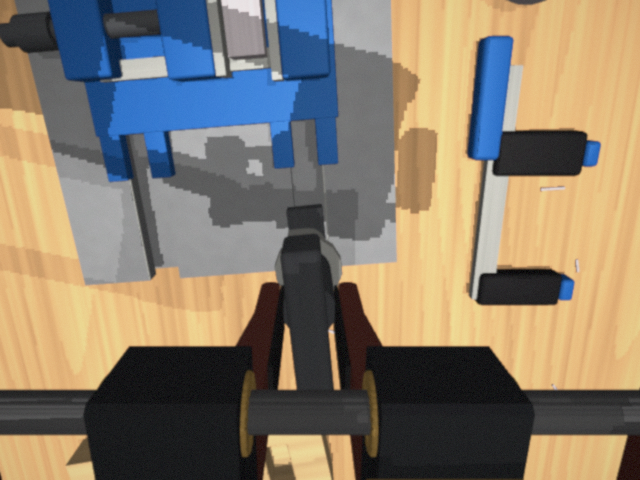

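The wrist view shows the target slot mouth at px cols 293–325, rows 165–205, between the fork prongs. The bolt head, at about (305,212), is nearly lined up with it.

```bash
cat >> h.py <<'E'
PA=np.radians(2.6); PC=np.array([.535,.0188])
def toplate(P):
    c,sn=np.cos(PA),np.sin(PA); D=(P[...,:2]-PC)*1000
    return np.stack([D[...,0]*c+D[...,1]*sn,-D[...,0]*sn+D[...,1]*c,P[...,2]*1000],-1)
def edges(Q,ylo,yhi,step,sel,xr):
    for y in np.arange(ylo,yhi,step):
        q=Q[(Q[:,1]>=y)&(Q[:,1]<y+step)&sel(Q)&(Q[:,0]>xr[0])&(Q[:,0]<xr[1])]
        if len(q)>8: print(y,len(q),'x',np.percentile(q[:,0],[1,99]).round(1),'z',np.median(q[:,2]).round(1))
E
python3 - <<'E'
from h import *
Wd=np.load('w3.npy'); Q=toplate(Wd).reshape(-1,3)
print('slot4'); edges(Q,-120,-50,8,lambda q:q[:,2]<30,(35,85))
print('slot3'); edges(Q,-160,-50,20,lambda q:q[:,2]<30,(-85,-35))
print('plate x range'); edges(Q,-150,-90,15,lambda q:abs(q[:,2]-36)<5,(-140,140))
b=cv2.cvtColor(cv2.imread('pics/w3.png'),cv2.COLOR_BGR2HSV).reshape(-1,3)
bl=(b[:,0]>100)&(b[:,0]<125)&(b[:,1]>150)&(abs(Q[:,2]-48)<5)
B=Q[bl]
for lo,hi in((-100,-75),(-50,-25),(25,50),(68,95)):
    m=(B[:,0]>lo)&(B[:,0]<hi)&(B[:,1]<-55); q=B[m]; print('prong',q[:,:2].min(0).round(1),np.percentile(q[:,0],[1,99]).round(1),np.percentile(q[:,1],1).round(1),np.median(q[:,2]))
m=(abs(Q[:,2]-110)<8)&(abs(Q[:,0]-60)<25); q=Q[m]; print('head?',len(q),q.min(0),q.max(0))
m=Wd[...,2].reshape(-1); 
for v in (206,212,218,224,230): print(v,toplate(Wd[v,280:340:6]).round(0).tolist())
E
```

```text
slot4
-120 297 x [49.6 73.7] z 7.4
-112 301 x [49.5 73.4] z 7.3
-104 308 x [49.5 73.7] z 7.4
-96 257 x [49.8 73. ] z 7.3
-88 237 x [52.3 70.3] z 7.3
-80 239 x [52.3 70.4] z 7.3
-72 249 x [52.2 70.5] z 7.4
-64 187 x [52.2 70.4] z 7.3
slot3
-160 627 x [-75.7 -56.2] z 7.6
-140 667 x [-75.6 -56.2] z 7.6
-120 688 x [-75.7 -56.3] z 7.6
-100 523 x [-75.8 -56.9] z 7.6
-80 461 x [-75.7 -64.6] z 7.6
-60 43 x [-76.1 -64.6] z 7.4
plate x range
-150 4627 x [-121.1  124.9] z 35.3
-135 4873 x [-121.   125.1] z 35.3
-120 5218 x [-121.1  124.8] z 35.3
-105 5410 x [-121.1  125.1] z 35.3
prong [-82.5 -88.3] [-80.9 -75.1] -88.0 47.34456057515579
prong [-50.  -88.3] [-48.7 -28.5] -87.7 47.21622331463099
prong [ 25.3 -88.1] [28.3 49.8] -87.7 47.30302568916894
prong [ 68.1 -88.2] [70.8 84.2] -87.7 47.263544425108606
head? 944 [  49.53835786 -123.23579474  104.5844664 ] [  70.91795813 -103.65425211  117.99389761]
206 [[40.0, -119.0, 35.0], [44.0, -119.0, 36.0], [49.0, -120.0, 35.0], [56.0, -104.0, 105.0], [60.0, -104.0, 108.0], [64.0, -104.0, 110.0], [67.0, -104.0, 112.0], [72.0, -128.0, 7.0], [76.0, -122.0
[... 255 characters left out ...]
 35.0]]
218 [[39.0, -128.0, 35.0], [43.0, -129.0, 35.0], [53.0, -109.0, 115.0], [56.0, -109.0, 115.0], [60.0, -109.0, 116.0], [63.0, -110.0, 114.0], [67.0, -110.0, 115.0], [70.0, -111.0, 114.0], [75.0, -131.0, 36.0], [80.0, -132.0, 35.0]]
224 [[38.0, -133.0, 36.0], [43.0, -133.0, 36.0], [53.0, -113.0, 115.0], [56.0, -113.0, 115.0], [59.0, -113.0, 114.0], [63.0, -113.0, 116.0], [66.0, -114.0, 114.0], [70.0, -114.0, 114.0], [75.0, -136.0, 35.0], [80.0, -136.0, 37.0]]
230 [[38.0, -138.0, 36.0], [43.0, -138.0, 35.0], [52.0, -116.0, 116.0], [56.0, -115.0, 119.0], [59.0, -115.0, 119.0], [63.0, -116.0, 119.0], [66.0, -117.0, 115.0], [70.0, -118.0, 115.0], [75.0, -141.0, 36.0], [80.0, -141.0, 34.0]]
```

```bash
cat >> h.py <<'E'
def headedges(Wd,zh,x0):
    Q=toplate(Wd).reshape(-1,3); q=Q[(Q[:,2]>zh+5)&(Q[:,2]<zh+13)&(abs(Q[:,0]-x0)<25)]
    print('n',len(q),'y max',q[:,1].max(),'y min',q[:,1].min()); print(cv2.minAreaRect(q[:,:2].astype(np.float32)))
    for y in np.arange(q[:,1].max()-14,q[:,1].max(),2):
        k=q[(q[:,1]>=y)&(q[:,1]<y+2)]
        if len(k)>5: print(y.round(1),len(k),k[:,0].min().round(1),k[:,0].max().round(1),k[:,2].mean().round(1))
E
python3 - <<'E'
from h import *
headedges(np.load('w3.npy'),105,60)
E
```

```text
n 890 y max -103.6542521118157 y min -123.235794737658
((60.1846923828125, -113.66220092773438), (20.937353134155273, 19.72533416748047), 1.562214732170105)
-117.7 66 49.8 70.8 115.1
-115.7 134 50.0 70.4 114.9
-113.7 120 50.1 70.5 114.7
-111.7 123 49.7 70.6 114.7
-109.7 124 49.8 70.3 114.8
-107.7 123 49.5 70.4 114.7
-105.7 165 49.6 70.4 113.8
```

Emit:
{"api": "drive_tool", "payload": {
  "moves": [
    {"dx":0,"dy":0.0015,"dz":0.03,"ax":0,"ay":0,"az":0,"hand":0.0},
    {"dx":0,"dy":0.0015,"dz":0.055,"ax":0,"ay":0,"az":0,"hand":0.0},
    {"dx":0,"dy":0.0015,"dz":0.055,"ax":0,"ay":0,"az":0,"hand":0.0},
    {"dx":0,"dy":0.0015,"dz":0.065,"ax":0,"ay":0,"az":0,"hand":0.0},
    {"dx":0,"dy":0.0015,"dz":0.073,"ax":0,"ay":0,"az":0,"hand":0.0}
  ]
}}

```text
t: 4.58
eef_pos: [0.6041, -0.1046, 0.1221]
orientation: [0.001, 0.718, 0.696, 0.001]
force: [-1.8, 0.2, -2.0]
grip_width: 0.23
grasp_force: 40.0
```

Emit:
{"api": "drive_tool", "payload": {
  "moves": [
    {"dx":0,"dy":0,"dz":0.0,"ax":0,"ay":0,"az":0,"hand":0.0},
    {"dx":0,"dy":0,"dz":0.0,"ax":0,"ay":0,"az":0,"hand":0.0}
  ]
}}

```text
t: 4.82
eef_pos: [0.6035, -0.1043, 0.1216]
orientation: [0.0, 0.718, 0.696, 0.0]
force: [-0.7, 0.1, -4.3]
grip_width: 0.232
grasp_force: 40.0
```

```bash
python3 - <<'E'
from h import *
s,p,d=snap('wrist'); print(s['eef_pos'],s['force'],s['torque']); W=cloud('wrist',s,d); Q=toplate(W).reshape(-1,3)
edges(Q,-100,-80,10,lambda q:q[:,2]<30,(35,85))
go(s,[.6,-.1,.1],2.6); R,t=tool(s); barline((W-t)@R*1000)
E
```

```text
[ 0.60351934 -0.104308    0.12159683] [-0.67432176  0.14099907 -4.27797625] [-0.02848968 -0.07302024 -0.00481963]
-100 529 x [49.5 73.3] z 7.3
-90 467 x [51.7 70.4] z 7.3
dx dy dz az [ 0.0042 -0.0037  0.0216] -0.076 y ang -1.75 tilt [ 4.e-04 -1.e-04 -1.e+00] q6 -0.25
width 13.5 yaw deg in tool -5.68 y at 0 0.49 end x 32.7
```

Emit:
{"api": "drive_tool", "payload": {
  "moves": [
    {"dx":0,"dy":0,"dz":0.01,"ax":0,"ay":0,"az":0,"hand":0.0},
    {"dx":0,"dy":0,"dz":0.018,"ax":0,"ay":0,"az":0,"hand":0.0},
    {"dx":0,"dy":0,"dz":0.024,"ax":0,"ay":0,"az":0,"hand":0.0},
    {"dx":0,"dy":0,"dz":0.024,"ax":0,"ay":0,"az":0,"hand":0.0},
    {"dx":0,"dy":0,"dz":0.024,"ax":0,"ay":0,"az":0,"hand":0.0}
  ]
}}

```text
t: 5.5
eef_pos: [0.6033, -0.1043, 0.0972]
orientation: [-0.0, 0.718, 0.696, -0.0]
force: [-0.1, -0.0, -2.9]
grip_width: 0.233
grasp_force: 40.0
```

```bash
python3 - <<'E'
from h import *
s,p,d=snap('wrist'); print(s['eef_pos'],s['force'],s['torque']); W=cloud('wrist',s,d)
R,t=tool(s); barline((W-t)@R*1000)
Q=toplate(t[None]); print(Q)
E
```

```text
[ 0.60331848 -0.1042757   0.09716099] [-0.14323439 -0.04606056 -2.92203035] [-0.05692115 -0.11441197 -0.04745495]
width 13.5 yaw deg in tool -4.9 y at 0 0.22 end x 32.7
[[  62.66506908 -126.04813503   97.16098802]]
```

Emit:
{"api": "drive_tool", "payload": {
  "moves": [
    {"dx":0,"dy":0,"dz":0,"ax":0,"ay":0,"az":0,"hand":0.045},
    {"dx":0,"dy":0,"dz":0,"ax":0,"ay":0,"az":0,"hand":0.045},
    {"dx":0,"dy":0,"dz":-0.008,"ax":0,"ay":0,"az":-0.083,"hand":0.045},
    {"dx":0,"dy":0,"dz":-0.008,"ax":0,"ay":0,"az":-0.083,"hand":0.045},
    {"dx":0,"dy":0,"dz":-0.008,"ax":0,"ay":0,"az":-0.083,"hand":0.045}
  ]
}}

```text
t: 6.18
eef_pos: [0.6034, -0.1043, 0.1054]
orientation: [0.0, 0.689, 0.725, 0.0]
force: [-1.0, -0.3, 0.3]
grip_width: 0.516
grasp_force: 0.0
```

Emit:
{"api": "drive_tool", "payload": {
  "moves": [
    {"dx":0,"dy":0,"dz":0,"ax":0,"ay":0,"az":0,"hand":0.0},
    {"dx":0,"dy":0,"dz":0,"ax":0,"ay":0,"az":0,"hand":0.0},
    {"dx":0,"dy":0,"dz":0,"ax":0,"ay":0,"az":0,"hand":0.0},
    {"dx":0,"dy":0,"dz":0,"ax":0,"ay":0,"az":0,"hand":0.0}
  ],
  "squeeze": 40
}}

```text
t: 6.68
eef_pos: [0.6032, -0.1042, 0.1052]
orientation: [-0.0, 0.688, 0.725, -0.0]
force: [-0.1, 0.6, 0.1]
grip_width: 0.152
grasp_force: 40.0
```

```bash
python3 - <<'E'
from h import *
s,p,d=snap('wrist'); print(s['eef_pos'],s['force'],s['grip_width']); W=cloud('wrist',s,d)
R,t=tool(s); held(s,p,d); go(s,t,2.6)
print(toplate(t[None]))
E
```

```text
[ 0.60317043 -0.10420235  0.10521736] [-0.05144888  0.5515624   0.10146358] 0.1522379492764991
bar tool mm ((2.884654998779297, 0.5574951171875), (19.03523826599121, 60.55046844482422), 85.66635131835938) 4984 plane [ 2.0000e-03  5.0000e-03 -1.6989e+01]
dx dy dz az [0. 0. 0.] 0.007 y ang 3.0 tilt [-3.e-04  2.e-04 -1.e+00] q6 -0.34
[[  62.520495   -125.96814584  105.21735954]]
```

Emit:
{"api": "drive_tool", "payload": {
  "moves": [
    {"dx":0,"dy":0,"dz":-0.0015,"ax":0,"ay":0,"az":0.007,"hand":0.0},
    {"dx":0.02,"dy":0,"dz":-0.0015,"ax":0,"ay":0,"az":0.007,"hand":0.0},
    {"dx":0.04,"dy":0,"dz":-0.0015,"ax":0,"ay":0,"az":0.007,"hand":0.0},
    {"dx":0.055,"dy":0,"dz":-0.0015,"ax":0,"ay":0,"az":0.007,"hand":0.0},
    {"dx":0.062,"dy":0,"dz":-0.0015,"ax":0,"ay":0,"az":0.007,"hand":0.0}
  ]
}}

```text
t: 7.35
eef_pos: [0.5997, -0.0412, 0.1068]
orientation: [0.0, 0.69, 0.724, -0.0]
force: [-0.5, -6.2, -3.1]
grip_width: 0.16
grasp_force: 40.0
```

Emit:
{"api": "drive_tool", "payload": {
  "moves": [
    {"dx":0,"dy":0,"dz":0,"ax":0,"ay":0,"az":0,"hand":0.0},
    {"dx":0,"dy":0,"dz":0,"ax":0,"ay":0,"az":0,"hand":0.0},
    {"dx":0.001,"dy":0,"dz":0,"ax":0,"ay":0,"az":0,"hand":0.0},
    {"dx":0.002,"dy":0,"dz":0,"ax":0,"ay":0,"az":0,"hand":0.0},
    {"dx":0.002,"dy":0,"dz":0,"ax":0,"ay":0,"az":0,"hand":0.0}
  ]
}}

```text
t: 7.98
eef_pos: [0.6002, -0.0412, 0.1069]
orientation: [0.001, 0.691, 0.723, -0.0]
force: [0.5, -2.6, -2.8]
grip_width: 0.157
grasp_force: 40.0
```

```bash
python3 - <<'E'
from h import *
s=sensors.sense(); R,t=tool(s); print(s['force'],s['torque'],toplate(t[None])); go(s,t,2.6)
E
```

```text
[ 0.5417835  -2.56776744 -2.76169738] [-1.00069804 -0.11507516  0.01992709] [[ 62.41771956 -62.90520651 106.93212953]]
dx dy dz az [0. 0. 0.] 0.0 y ang 2.61 tilt [ 4.0e-04 -1.1e-03 -1.0e+00] q6 -0.23
```

Emit:
{"api": "drive_tool", "payload": {
  "moves": [
    {"dx":-0.0015,"dy":0,"dz":0.001,"ax":0,"ay":0,"az":0.18,"hand":0.0},
    {"dx":-0.0015,"dy":0,"dz":0.001,"ax":0,"ay":0,"az":0.36,"hand":0.0},
    {"dx":-0.0015,"dy":0,"dz":0.001,"ax":0,"ay":0,"az":0.54,"hand":0.0},
    {"dx":-0.0015,"dy":0,"dz":0.001,"ax":0,"ay":0,"az":0.72,"hand":0.0},
    {"dx":-0.0015,"dy":0,"dz":0.001,"ax":0,"ay":0,"az":0.9,"hand":0.0}
  ]
}}

```text
t: 8.6
eef_pos: [0.5996, -0.0415, 0.1057]
orientation: [-0.001, 0.938, 0.348, -0.0]
force: [-0.1, -0.7, -2.7]
grip_width: 0.155
grasp_force: 40.0
```

Emit:
{"api": "drive_tool", "payload": {
  "moves": [
    {"dx":0,"dy":0,"dz":0,"ax":0,"ay":0,"az":0.18,"hand":0.0},
    {"dx":0,"dy":0,"dz":0,"ax":0,"ay":0,"az":0.36,"hand":0.0},
    {"dx":0,"dy":0,"dz":0,"ax":0,"ay":0,"az":0.5,"hand":0.0},
    {"dx":0,"dy":0,"dz":0,"ax":0,"ay":0,"az":0.67,"hand":0.0},
    {"dx":0,"dy":0,"dz":0,"ax":0,"ay":0,"az":0.67,"hand":0.0}
  ]
}}

```text
t: 9.22
eef_pos: [0.5999, -0.0414, 0.1058]
orientation: [-0.0, 1.0, 0.024, -0.0]
force: [-0.3, -0.7, -3.2]
grip_width: 0.155
grasp_force: 40.0
```

```bash
python3 - <<'E'
from h import *
s,p,d=snap('wrist'); R,t=tool(s); print(s['force'],s['torque'],toplate(t[None]),s['grip_width']); go(s,t,2.6); barline((cloud('wrist',s,d)-t)@R*1000+np.array([0,0,-9])); s,p,d=snap('scene','s4.png')
cv2.imwrite('pics/s4.png',cv2.resize(p[160:320,230:430],(800,600))[:,:,::-1])
E
```

```text
[-0.25479236 -0.68814976 -3.15576803] [ 0.08251454 -0.03902698 -0.0122718 ] [[ 62.09998313 -63.10590006 105.77488375]] 0.15454293782766318
dx dy dz az [0. 0. 0.] -1.569 y ang -87.28 tilt [-3.e-04  1.e-03 -1.e+00] q6 1.34
width 13.5 yaw deg in tool -0.56 y at 0 0.46 end x 33.6
```

View pics/s4.png

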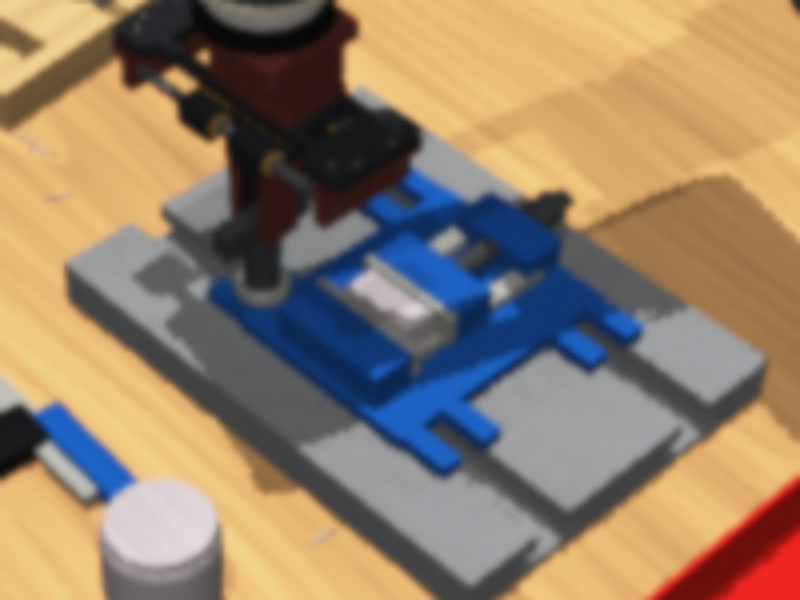

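The crop shows the bolt standing in the fork at about (262,285), washer over the prongs and bar turned across the slot. I'll carry on turning the nut.

Emit:
{"api": "drive_tool", "payload": {
  "moves": [
    {"dx":0,"dy":0,"dz":0,"ax":0,"ay":0,"az":0.17,"hand":0.0},
    {"dx":0,"dy":0,"dz":0.0005,"ax":0,"ay":0,"az":0.34,"hand":0.0},
    {"dx":0,"dy":0,"dz":0.001,"ax":0,"ay":0,"az":0.5,"hand":0.0},
    {"dx":0,"dy":0,"dz":0.0015,"ax":0,"ay":0,"az":0.65,"hand":0.0},
    {"dx":0,"dy":0,"dz":0.002,"ax":0,"ay":0,"az":0.8,"hand":0.0}
  ]
}}

```text
t: 9.95
eef_pos: [0.599, -0.0408, 0.1033]
orientation: [-0.001, 0.929, -0.369, -0.001]
force: [0.2, 2.8, -4.2]
grip_width: 0.155
grasp_force: 40.0
```

Emit:
{"api": "drive_tool", "payload": {
  "moves": [
    {"dx":0,"dy":0,"dz":0.0005,"ax":0,"ay":0,"az":0.17,"hand":0.0},
    {"dx":0,"dy":0,"dz":0.001,"ax":0,"ay":0,"az":0.34,"hand":0.0},
    {"dx":0,"dy":0,"dz":0.001,"ax":0,"ay":0,"az":0.5,"hand":0.0},
    {"dx":0,"dy":0,"dz":0.001,"ax":0,"ay":0,"az":0.67,"hand":0.0},
    {"dx":0,"dy":0,"dz":0.001,"ax":0,"ay":0,"az":0.67,"hand":0.0}
  ]
}}

```text
t: 10.58
eef_pos: [0.5994, -0.0408, 0.1025]
orientation: [-0.0, 0.758, -0.652, -0.001]
force: [0.0, 3.4, -4.9]
grip_width: 0.155
grasp_force: 40.0
```

```bash
python3 - <<'E'
from h import *
s,p,d=snap('wrist'); R,t=tool(s); print(s['force'],s['torque'],toplate(t[None]),s['grip_width']); go(s,t,2.6); W=(cloud('wrist',s,d)-t)@R*1000; held(s,p,d)
E
```

```text
[ 0.03755577  3.35756643 -4.85892644] [1.05729114 0.01322255 0.06769546] [[ 61.67844913 -62.42511984 102.45364448]] 0.1550470856271411
dx dy dz az [0. 0. 0.] -3.037 y ang -171.38 tilt [-0.0012  0.0019 -1.    ] q6 2.81
bar tool mm ((3.760181427001953, -0.5710954666137695), (60.50902557373047, 19.02248764038086), 3.931506395339966) 4916 plane [ 1.0000e-02 -1.0000e-03 -1.6912e+01]
```

Emit:
{"api": "drive_tool", "payload": {
  "moves": [
    {"dx":0,"dy":0,"dz":0,"ax":0,"ay":0,"az":0,"hand":0.045},
    {"dx":0,"dy":0,"dz":0,"ax":0,"ay":0,"az":0,"hand":0.045},
    {"dx":0,"dy":0,"dz":-0.04,"ax":0,"ay":0,"az":0,"hand":0.045},
    {"dx":0,"dy":0,"dz":-0.04,"ax":0,"ay":0,"az":-0.1,"hand":0.045},
    {"dx":0,"dy":0,"dz":-0.04,"ax":0,"ay":0,"az":-0.28,"hand":0.045}
  ]
}}

```text
t: 11.25
eef_pos: [0.601, -0.0425, 0.1441]
orientation: [-0.0, 0.843, -0.539, 0.001]
force: [-0.3, -0.3, -0.0]
grip_width: 0.513
grasp_force: 0.0
```

Emit:
{"api": "drive_tool", "payload": {
  "moves": [
    {"dx":0,"dy":0,"dz":0,"ax":0,"ay":0,"az":-0.93,"hand":0.045},
    {"dx":0,"dy":0,"dz":0,"ax":0,"ay":0,"az":-0.93,"hand":0.045},
    {"dx":0,"dy":0,"dz":0,"ax":0,"ay":0,"az":-0.93,"hand":0.045},
    {"dx":0,"dy":0,"dz":0,"ax":0,"ay":0,"az":-0.93,"hand":0.045},
    {"dx":0,"dy":0,"dz":0,"ax":0,"ay":0,"az":-0.93,"hand":0.045}
  ]
}}

```text
t: 11.88
eef_pos: [0.6006, -0.0425, 0.1434]
orientation: [0.0, 0.995, -0.103, 0.001]
force: [-0.0, 0.8, -0.3]
grip_width: 0.512
grasp_force: 0.0
```

Emit:
{"api": "drive_tool", "payload": {
  "moves": [
    {"dx":0,"dy":0,"dz":0,"ax":0,"ay":0,"az":-0.93,"hand":0.045},
    {"dx":0,"dy":0,"dz":0,"ax":0,"ay":0,"az":-0.93,"hand":0.045},
    {"dx":0,"dy":0,"dz":0,"ax":0,"ay":0,"az":-0.93,"hand":0.045},
    {"dx":0,"dy":0,"dz":0,"ax":0,"ay":0,"az":-0.93,"hand":0.045},
    {"dx":0,"dy":0,"dz":0,"ax":0,"ay":0,"az":-0.93,"hand":0.045}
  ]
}}

```text
t: 12.5
eef_pos: [0.6006, -0.0425, 0.1434]
orientation: [0.001, 0.935, 0.354, 0.0]
force: [0.1, -0.4, 0.5]
grip_width: 0.513
grasp_force: 0.0
```

Emit:
{"api": "drive_tool", "payload": {
  "moves": [
    {"dx":0,"dy":0,"dz":0,"ax":0,"ay":0,"az":-0.93,"hand":0.045},
    {"dx":0,"dy":0,"dz":0,"ax":0,"ay":0,"az":-0.93,"hand":0.045},
    {"dx":0,"dy":0,"dz":0,"ax":0,"ay":0,"az":-0.93,"hand":0.045},
    {"dx":0,"dy":0,"dz":0,"ax":0,"ay":0,"az":-0.93,"hand":0.045},
    {"dx":0,"dy":0,"dz":0,"ax":0,"ay":0,"az":-0.93,"hand":0.045}
  ]
}}

```text
t: 13.12
eef_pos: [0.6006, -0.0424, 0.1434]
orientation: [0.001, 0.677, 0.736, 0.0]
force: [0.8, -0.1, -0.1]
grip_width: 0.51
grasp_force: 0.0
```

```bash
python3 - <<'E'
from h import *
s,p,d=snap('wrist'); R,t=tool(s); print(s['force'],t,toplate(t[None]),s['grip_width']); go(s,t,-171.38+180); bars(s,p,d,lo=.115,hi=.13)
W=toplate(cloud('wrist',s,d)).reshape(-1,3)
E
```

```text
[ 0.78977014 -0.11685426 -0.0599066 ] [ 0.60056076 -0.04241154  0.1433837 ] [[ 62.71652942 -64.12255916 143.38370477]] 0.5096151122182272
dx dy dz az [0. 0. 0.] -0.068 y ang 4.74 tilt [ 1.2e-03 -7.0e-04 -1.0e+00] q6 -0.27
bar [286, 213, 41, 130, 3812] [599.6 -41.6] [14.1 64.2] 9.8 [0.1178 0.1191 0.1202]
```

Emit:
{"api": "drive_tool", "payload": {
  "moves": [
    {"dx":0.001,"dy":-0.001,"dz":0.02,"ax":0,"ay":0,"az":-0.08,"hand":0.045},
    {"dx":0.001,"dy":-0.001,"dz":0.04,"ax":0,"ay":0,"az":-0.08,"hand":0.045},
    {"dx":0.001,"dy":-0.001,"dz":0.04,"ax":0,"ay":0,"az":-0.08,"hand":0.045},
    {"dx":0.001,"dy":-0.001,"dz":0.04,"ax":0,"ay":0,"az":-0.08,"hand":0.045}
  ]
}}

```text
t: 13.68
eef_pos: [0.5996, -0.0412, 0.1036]
orientation: [0.001, 0.65, 0.76, 0.0]
force: [0.7, -0.9, -0.8]
grip_width: 0.513
grasp_force: 0.0
```

Emit:
{"api": "drive_tool", "payload": {
  "moves": [
    {"dx":0,"dy":0,"dz":0,"ax":0,"ay":0,"az":0,"hand":0.0},
    {"dx":0,"dy":0,"dz":0,"ax":0,"ay":0,"az":0,"hand":0.0},
    {"dx":0,"dy":0,"dz":0,"ax":0,"ay":0,"az":0,"hand":0.0},
    {"dx":0,"dy":0,"dz":0,"ax":0,"ay":0,"az":0,"hand":0.0}
  ],
  "squeeze": 45
}}

```text
t: 14.18
eef_pos: [0.5994, -0.0409, 0.1031]
orientation: [0.0, 0.65, 0.76, 0.0]
force: [0.5, 0.5, 2.4]
grip_width: 0.153
grasp_force: 45.0
```

Emit:
{"api": "drive_tool", "payload": {
  "moves": [
    {"dx":0,"dy":0,"dz":0,"ax":0,"ay":0,"az":0.15,"hand":0.0},
    {"dx":0,"dy":0,"dz":0,"ax":0,"ay":0,"az":0.3,"hand":0.0},
    {"dx":0,"dy":0,"dz":0,"ax":0,"ay":0,"az":0.45,"hand":0.0},
    {"dx":0,"dy":0,"dz":0,"ax":0,"ay":0,"az":0.6,"hand":0.0},
    {"dx":0,"dy":0,"dz":0,"ax":0,"ay":0,"az":0.6,"hand":0.0}
  ]
}}

```text
t: 14.8
eef_pos: [0.5996, -0.041, 0.1031]
orientation: [0.0, 0.845, 0.534, 0.0]
force: [1.9, -0.5, 1.1]
grip_width: 0.151
grasp_force: 45.0
```

```bash
python3 - <<'E'
from h import *
s=sensors.sense(); R,t=tool(s); print(s['force'],s['torque'],toplate(t[None]),s['grip_width']); go(s,t,2.6)
E
```

```text
[ 1.91308463 -0.50821814  1.10980652] [-0.01342124 -0.25956216  0.00192389] [[ 61.79695399 -62.66093773 103.07219058]] 0.15063674546637024
dx dy dz az [0. 0. 0.] -0.489 y ang -25.4 tilt [ 1.2e-03 -1.0e-04 -1.0e+00] q6 0.26
```

Emit:
{"api": "drive_tool", "payload": {
  "moves": [
    {"dx":0,"dy":0,"dz":0,"ax":0,"ay":0,"az":0.12,"hand":0.0},
    {"dx":0,"dy":0,"dz":0,"ax":0,"ay":0,"az":0.22,"hand":0.0},
    {"dx":0,"dy":0,"dz":0,"ax":0,"ay":0,"az":0.22,"hand":0.0}
  ]
}}

```text
t: 15.18
eef_pos: [0.5996, -0.041, 0.103]
orientation: [0.0, 0.898, 0.439, 0.001]
force: [2.5, 0.5, 0.1]
grip_width: 0.157
grasp_force: 45.0
```

```bash
python3 - <<'E'
from h import *
s,p,d=snap('wrist'); R,t=tool(s); print(s['force'],s['torque'],s['tau'],toplate(t[None]),s['grip_width']); go(s,t,2.6); held(s,p,d)
E
```

```text
[2.51590866 0.45592238 0.10556044] [-0.0698249  -0.46847476  0.12745647] [  0.10960903 -54.27853703 -20.56832492   0.07533304   0.82225593
   0.6144168 ] [[ 61.83817736 -62.70029805 103.02998785]] 0.15716457762773883
dx dy dz az [0. 0. 0.] -0.706 y ang -37.86 tilt [ 1.2e-03 -2.0e-04 -1.0e+00] q6 0.48
bar tool mm ((1.9675121307373047, 1.1450128555297852), (18.878189086914062, 58.2449836730957), 83.43169403076172) 3770 plane [-1.0000e-03  1.0000e-03 -1.6233e+01]
```

Emit:
{"api": "drive_tool", "payload": {
  "moves": [
    {"dx":0,"dy":0,"dz":0,"ax":0,"ay":0,"az":0.1,"hand":0.0},
    {"dx":0,"dy":0,"dz":0,"ax":0,"ay":0,"az":0.16,"hand":0.0},
    {"dx":0,"dy":0,"dz":0,"ax":0,"ay":0,"az":0.16,"hand":0.0}
  ]
}}

```text
t: 15.6
eef_pos: [0.5996, -0.0411, 0.103]
orientation: [0.0, 0.931, 0.366, 0.001]
force: [3.4, -0.3, -0.2]
grip_width: 0.156
grasp_force: 45.0
```

```bash
python3 - <<'E'
from h import *
s=sensors.sense(); R,t=tool(s); print(s['force'],s['torque'],toplate(t[None]),s['grip_width']); go(s,t,2.6)
E
```

```text
[ 3.42295381 -0.32432776 -0.22266642] [-0.14966804 -0.59073197  0.3192465 ] [[ 61.86319141 -62.78983477 102.99324214]] 0.15572147182244753
dx dy dz az [0. 0. 0.] -0.866 y ang -47.04 tilt [ 1.3e-03 -3.0e-04 -1.0e+00] q6 0.64
```

Emit:
{"api": "drive_tool", "payload": {
  "moves": [
    {"dx":0,"dy":0,"dz":0,"ax":0,"ay":0,"az":0,"hand":0.05},
    {"dx":0,"dy":0,"dz":0,"ax":0,"ay":0,"az":0,"hand":0.05},
    {"dx":0,"dy":0,"dz":-0.05,"ax":0,"ay":0,"az":0,"hand":0.05},
    {"dx":0,"dy":0,"dz":-0.1,"ax":0,"ay":0,"az":0,"hand":0.05},
    {"dx":0,"dy":0,"dz":-0.1,"ax":0,"ay":0,"az":0,"hand":0.05}
  ]
}}

```text
t: 16.23
eef_pos: [0.6011, -0.0413, 0.2069]
orientation: [0.002, 0.931, 0.365, 0.003]
force: [-0.3, 0.1, -0.7]
grip_width: 0.567
grasp_force: 0.0
```

```bash
python3 - <<'E'
from h import *
s,p,d=snap('wrist'); bars(s,p,d,lo=.11,hi=.13); s,p,d=snap('top'); bars(s,p,d,'top',lo=.112,hi=.13); go(sensors.sense(),[.491,-.358,.25],3.3)
E
```

```text
bar [280, 192, 52, 102, 2389] [599.7 -41.7] [63.9 14.2] 60.6 [0.1168 0.1191 0.1203]
bar [507, 283, 37, 9, 276] [ 489.8 -357.7] [14.1 65. ] 3.4 [0.1175 0.1216 0.1249]
bar [513, 324, 38, 9, 297] [ 415.6 -369.2] [14.7 65.3] 3.5 [0.1168 0.1218 0.1253]
dx dy dz az [-0.2942  0.1599 -0.0473] -0.882 y ang -47.21 tilt [-7.e-04  2.e-04 -1.e+00] q6 0.64
```

Emit:
{"api": "drive_tool", "payload": {
  "moves": [
    {"dx":-0.294,"dy":0.16,"dz":0,"ax":0,"ay":0,"az":-0.882,"hand":0.05},
    {"dx":-0.294,"dy":0.16,"dz":0,"ax":0,"ay":0,"az":-0.882,"hand":0.05},
    {"dx":-0.294,"dy":0.16,"dz":0,"ax":0,"ay":0,"az":-0.882,"hand":0.05},
    {"dx":-0.294,"dy":0.16,"dz":0,"ax":0,"ay":0,"az":-0.882,"hand":0.05},
    {"dx":-0.294,"dy":0.16,"dz":0,"ax":0,"ay":0,"az":-0.882,"hand":0.05}
  ]
}}

```text
t: 16.95
eef_pos: [0.5026, -0.3205, 0.2005]
orientation: [-0.002, 0.686, 0.728, -0.0]
force: [0.7, -0.3, 0.9]
grip_width: 0.568
grasp_force: 0.0
```

Emit:
{"api": "drive_tool", "payload": {
  "moves": [
    {"dx":0,"dy":0,"dz":0,"ax":0,"ay":0,"az":0,"hand":0.05},
    {"dx":0,"dy":0,"dz":0,"ax":0,"ay":0,"az":0,"hand":0.05},
    {"dx":0,"dy":0,"dz":0,"ax":0,"ay":0,"az":0,"hand":0.05},
    {"dx":0,"dy":0,"dz":0,"ax":0,"ay":0,"az":0,"hand":0.05}
  ]
}}

```text
t: 17.45
eef_pos: [0.5052, -0.3185, 0.2026]
orientation: [-0.0, 0.688, 0.726, 0.0]
force: [-0.2, 0.7, -0.4]
grip_width: 0.568
grasp_force: 0.0
```

```bash
python3 - <<'E'
from h import *
s,p,d=snap('wrist'); bars(s,p,d,lo=.117,hi=.13); go(sensors.sense(),[.491,-.358,.105],3.3)
E
```

```text
bar [272, 255, 24, 97, 2149] [ 492.  -358.5] [14.  64.5] 3.1 [0.1201 0.1217 0.1228]
bar [149, 268, 33, 85, 1863] [ 418.2 -367.2] [14.5 57.5] 3.9 [0.1186 0.1216 0.1228]
dx dy dz az [-0.0384 -0.0163  0.0977] -0.003 y ang 3.1 tilt [-3.e-04  4.e-04 -1.e+00] q6 -0.73
```

Emit:
{"api": "drive_tool", "payload": {
  "moves": [
    {"dx":-0.039,"dy":-0.0155,"dz":0,"ax":0,"ay":0,"az":0,"hand":0.05},
    {"dx":-0.039,"dy":-0.0155,"dz":0.05,"ax":0,"ay":0,"az":0,"hand":0.05},
    {"dx":-0.039,"dy":-0.0155,"dz":0.098,"ax":0,"ay":0,"az":0,"hand":0.05},
    {"dx":-0.039,"dy":-0.0155,"dz":0.098,"ax":0,"ay":0,"az":0,"hand":0.05},
    {"dx":-0.039,"dy":-0.0155,"dz":0.098,"ax":0,"ay":0,"az":0,"hand":0.05}
  ]
}}

```text
t: 18.12
eef_pos: [0.4925, -0.3601, 0.1062]
orientation: [0.001, 0.688, 0.726, 0.0]
force: [-0.4, -0.6, 1.2]
grip_width: 0.571
grasp_force: 0.0
```

Emit:
{"api": "drive_tool", "payload": {
  "moves": [
    {"dx":0,"dy":0,"dz":0,"ax":0,"ay":0,"az":0,"hand":0.0},
    {"dx":0,"dy":0,"dz":0,"ax":0,"ay":0,"az":0,"hand":0.0},
    {"dx":0,"dy":0,"dz":0,"ax":0,"ay":0,"az":0,"hand":0.0},
    {"dx":0,"dy":0,"dz":0,"ax":0,"ay":0,"az":0,"hand":0.0}
  ],
  "squeeze": 40
}}

```text
t: 18.62
eef_pos: [0.4916, -0.3599, 0.1052]
orientation: [0.0, 0.688, 0.725, 0.0]
force: [1.1, -0.9, 1.0]
grip_width: 0.159
grasp_force: 39.0
```

Emit:
{"api": "drive_tool", "payload": {
  "moves": [
    {"dx":0,"dy":0,"dz":-0.05,"ax":0,"ay":0,"az":0,"hand":0.0},
    {"dx":0,"dy":0,"dz":-0.095,"ax":0,"ay":0,"az":0,"hand":0.0},
    {"dx":0,"dy":0,"dz":-0.095,"ax":0,"ay":0,"az":0,"hand":0.0}
  ]
}}

```text
t: 19.0
eef_pos: [0.4933, -0.3615, 0.2032]
orientation: [0.003, 0.688, 0.725, 0.0]
force: [0.1, -1.0, -3.7]
grip_width: 0.16
grasp_force: 40.0
```

```bash
cat >> h.py <<'E'
def fromplate(x,y):
    c,sn=np.cos(PA),np.sin(PA); return PC+np.array([c*x-sn*y,sn*x+c*y])/1000
E
python3 - <<'E'
from h import *
s,p,d=snap('wrist'); R,t=tool(s); print(t,s['force'],s['grip_width']); held(s,p,d); W=(cloud('wrist',s,d)-t)@R*1000; W[...,2]-=9; barline(W)
x,y=fromplate(-58.5,-126); print(x,y); go(s,[x,y,.2],2.6)
E
```

```text
[ 0.49331977 -0.36153577  0.20323331] [ 0.08745061 -0.98351663 -3.71010394] 0.16026988725982996
bar tool mm ((2.8235950469970703, 0.1316080093383789), (19.07215118408203, 60.44257736206055), 88.7283935546875) 4776 plane [ 0.000e+00  1.000e-03 -1.665e+01]
width 13.4 yaw deg in tool -0.2 y at 0 0.17 end x 33.0
0.4822759581715292 -0.10972402659919141
dx dy dz az [0.2521 0.0022 0.002 ] 0.007 y ang 3.02 tilt [ 0.0051 -0.0047 -1.    ] q6 -0.8
```

Emit:
{"api": "drive_tool", "payload": {
  "moves": [
    {"dx":0.252,"dy":0.003,"dz":0,"ax":0,"ay":0,"az":0.007,"hand":0.0},
    {"dx":0.252,"dy":0.003,"dz":0,"ax":0,"ay":0,"az":0.007,"hand":0.0},
    {"dx":0.252,"dy":0.003,"dz":0,"ax":0,"ay":0,"az":0.007,"hand":0.0},
    {"dx":0.252,"dy":0.003,"dz":0,"ax":0,"ay":0,"az":0.007,"hand":0.0},
    {"dx":0.252,"dy":0.003,"dz":0,"ax":0,"ay":0,"az":0.007,"hand":0.0}
  ]
}}

```text
t: 19.68
eef_pos: [0.4779, -0.1032, 0.1973]
orientation: [-0.003, 0.689, 0.725, -0.001]
force: [-0.3, 0.8, -3.6]
grip_width: 0.154
grasp_force: 40.0
```

Emit:
{"api": "drive_tool", "payload": {
  "moves": [
    {"dx":0,"dy":0,"dz":0,"ax":0,"ay":0,"az":0,"hand":0.0},
    {"dx":0,"dy":0,"dz":0,"ax":0,"ay":0,"az":0,"hand":0.0},
    {"dx":0,"dy":0,"dz":0,"ax":0,"ay":0,"az":0,"hand":0.0},
    {"dx":0,"dy":0,"dz":0,"ax":0,"ay":0,"az":0,"hand":0.0}
  ]
}}

```text
t: 20.18
eef_pos: [0.4812, -0.1089, 0.1997]
orientation: [-0.0, 0.691, 0.723, -0.0]
force: [0.3, 0.2, -2.8]
grip_width: 0.159
grasp_force: 40.0
```

```bash
python3 - <<'E'
from h import *
s,p,d=snap('wrist'); R,t=tool(s); print(t,toplate(t[None])); go(s,t,2.6)
W=cloud('wrist',s,d); Q=toplate(W).reshape(-1,3)
edges(Q,-120,-50,10,lambda q:q[:,2]<30,(-85,-35)); headedges(W,t[2]*1000-98,-60)
E
```

```text
[ 0.48118524 -0.10890412  0.19969941] [[ -59.5524002  -125.1314584   199.69940568]]
dx dy dz az [0. 0. 0.] -0.001 y ang 2.53 tilt [-1.e-04  1.e-04 -1.e+00] q6 -0.41
-120 358 x [-70.  -45.8] z 7.3
-110 362 x [-69.8 -45.9] z 7.2
-100 321 x [-69.8 -46. ] z 7.3
-90 281 x [-67.2 -49.3] z 7.3
-80 290 x [-67.1 -49.4] z 7.3
-70 299 x [-67.1 -49.5] z 7.3
-60 46 x [-67.  -49.5] z 7.3
n 800 y max -101.03448833145244 y min -116.13830070684607
((-61.0628776550293, -109.34923553466797), (21.068313598632812, 15.362226486206055), 4.819764137268066)
-115.0 110 -71.2 -50.1 112.1
-113.0 113 -71.2 -50.8 111.7
-111.0 110 -71.1 -50.8 111.7
-109.0 114 -71.7 -50.8 111.7
-107.0 117 -71.7 -51.4 111.6
-105.0 121 -71.8 -51.4 111.5
-103.0 103 -70.6 -51.4 110.4
```

Emit:
{"api": "drive_tool", "payload": {
  "moves": [
    {"dx":0,"dy":0.0022,"dz":0.02,"ax":0,"ay":0,"az":0.075,"hand":0.0},
    {"dx":0,"dy":0.0022,"dz":0.045,"ax":0,"ay":0,"az":0.075,"hand":0.0},
    {"dx":0,"dy":0.0022,"dz":0.045,"ax":0,"ay":0,"az":0.075,"hand":0.0},
    {"dx":0,"dy":0.0022,"dz":0.045,"ax":0,"ay":0,"az":0.075,"hand":0.0}
  ]
}}

```text
t: 20.72
eef_pos: [0.4838, -0.1082, 0.1554]
orientation: [0.0, 0.717, 0.697, 0.0]
force: [0.3, -1.0, -3.0]
grip_width: 0.16
grasp_force: 40.0
```

```bash
python3 - <<'E'
from h import *
s,p,d=snap('wrist'); R,t=tool(s); print(t,toplate(t[None])); go(s,t,2.6)
W=cloud('wrist',s,d); Q=toplate(W).reshape(-1,3)
edges(Q,-120,-50,10,lambda q:q[:,2]<30,(-85,-35)); headedges(W,t[2]*1000-98,-60)
E
```

```text
[ 0.48377038 -0.10819897  0.15544839] [[ -56.93793133 -124.54430429  155.4483922 ]]
dx dy dz az [0. 0. 0.] -0.075 y ang -1.69 tilt [ 6.e-04 -1.e-04 -1.e+00] q6 -0.33
-120 121 x [-70.9 -46. ] z 7.5
-110 478 x [-70.7 -46.1] z 7.3
-100 428 x [-70.5 -46.3] z 7.3
-90 372 x [-68.2 -49.7] z 7.3
-80 380 x [-68.1 -49.7] z 7.3
-70 388 x [-68.2 -49.7] z 7.3
-60 46 x [-68.3 -50.1] z 7.3
n 1941 y max 9.586572465102822 y min -116.33817287053594
((-63.97541809082031, -53.496952056884766), (123.13990783691406, 49.967098236083984), 86.2110366821289)
-4.4 28 -83.1 -53.3 69.8
-2.4 34 -83.2 -53.4 70.1
-0.4 32 -83.0 -40.1 69.8
1.6 207 -85.0 -35.3 65.6
3.6 231 -84.9 -35.2 67.5
5.6 143 -85.0 -35.3 68.2
7.6 26 -85.0 -63.6 69.1
```

```bash
sed -i 's/(abs(Q\[:,0\]-x0)<25)\]/(abs(Q[:,0]-x0)<25)\&(Q[:,1]<y1)]/; s/def headedges(Wd,zh,x0)/def headedges(Wd,zh,x0,y1=-95)/' h.py; python3 - <<'E'
from h import *
s,p,d=snap('wrist'); R,t=tool(s); W=cloud('wrist',s,d); headedges(W,t[2]*1000-98,-58)
E
```

```text
n 809 y max -101.21200009186967 y min -116.46958901576818
((-56.81971740722656, -108.97087860107422), (21.127315521240234, 15.281864166259766), 0.7862304449081421)
-115.2 66 -66.7 -46.2 68.4
-113.2 123 -67.2 -46.7 67.9
-111.2 113 -67.0 -46.6 67.9
-109.2 115 -67.4 -46.4 67.8
-107.2 114 -67.2 -46.9 67.8
-105.2 114 -67.1 -46.8 67.8
-103.2 156 -67.1 -46.6 66.6
```

Emit:
{"api": "drive_tool", "payload": {
  "moves": [
    {"dx":0,"dy":-0.0014,"dz":0,"ax":0,"ay":0,"az":0,"hand":0.0},
    {"dx":0,"dy":-0.0014,"dz":0.015,"ax":0,"ay":0,"az":0,"hand":0.0},
    {"dx":0,"dy":-0.0014,"dz":0.022,"ax":0,"ay":0,"az":0,"hand":0.0},
    {"dx":0,"dy":-0.0014,"dz":0.029,"ax":0,"ay":0,"az":0,"hand":0.0},
    {"dx":0,"dy":-0.0014,"dz":0.029,"ax":0,"ay":0,"az":0,"hand":0.0}
  ]
}}

```text
t: 21.45
eef_pos: [0.4817, -0.1077, 0.125]
orientation: [-0.001, 0.717, 0.697, -0.0]
force: [0.6, -0.4, -2.5]
grip_width: 0.156
grasp_force: 40.0
```

Emit:
{"api": "drive_tool", "payload": {
  "moves": [
    {"dx":0,"dy":0,"dz":0.006,"ax":0,"ay":0,"az":0,"hand":0.0},
    {"dx":0,"dy":0,"dz":0.012,"ax":0,"ay":0,"az":0,"hand":0.0},
    {"dx":0,"dy":0,"dz":0.0185,"ax":0,"ay":0,"az":0,"hand":0.0},
    {"dx":0,"dy":0,"dz":0.0185,"ax":0,"ay":0,"az":0,"hand":0.0}
  ]
}}

```text
t: 21.95
eef_pos: [0.4815, -0.1077, 0.1067]
orientation: [-0.001, 0.717, 0.697, -0.0]
force: [-0.1, 0.1, -3.4]
grip_width: 0.155
grasp_force: 40.0
```

```bash
python3 - <<'E'
from h import *
s=sensors.sense(); R,t=tool(s); print(s['force'],s['torque'],toplate(t[None])); x,y=fromplate(*(toplate(t[None])[0,:2]+[0,62])); go(s,[x,y,t[2]],-1.7)
E
```

```text
[-0.10681605  0.08030826 -3.40834766] [-0.01299017 -0.0614755  -0.00410059] [[ -59.19566673 -123.92524092  106.69945067]]
dx dy dz az [ 0.0618 -0.0046  0.    ] 0.0 y ang -1.68 tilt [-1.2e-03  5.0e-04 -1.0e+00] q6 -0.33
```

Emit:
{"api": "drive_tool", "payload": {
  "moves": [
    {"dx":0.018,"dy":-0.0013,"dz":0,"ax":0,"ay":0,"az":0,"hand":0.0},
    {"dx":0.036,"dy":-0.0027,"dz":0,"ax":0,"ay":0,"az":0,"hand":0.0},
    {"dx":0.05,"dy":-0.0037,"dz":0,"ax":0,"ay":0,"az":0,"hand":0.0},
    {"dx":0.059,"dy":-0.0044,"dz":0,"ax":0,"ay":0,"az":0,"hand":0.0},
    {"dx":0.062,"dy":-0.0046,"dz":0,"ax":0,"ay":0,"az":0,"hand":0.0}
  ]
}}

```text
t: 22.58
eef_pos: [0.4793, -0.0462, 0.1076]
orientation: [0.001, 0.716, 0.698, -0.001]
force: [-0.7, -6.3, -2.6]
grip_width: 0.158
grasp_force: 40.0
```

Emit:
{"api": "drive_tool", "payload": {
  "moves": [
    {"dx":0,"dy":0,"dz":0,"ax":0,"ay":0,"az":0,"hand":0.0},
    {"dx":0,"dy":0,"dz":0,"ax":0,"ay":0,"az":0,"hand":0.0},
    {"dx":0,"dy":0,"dz":0,"ax":0,"ay":0,"az":0,"hand":0.0}
  ]
}}

```text
t: 22.95
eef_pos: [0.4793, -0.0464, 0.1075]
orientation: [0.0, 0.717, 0.697, -0.0]
force: [-1.0, -5.6, -1.1]
grip_width: 0.153
grasp_force: 40.0
```

```bash
python3 - <<'E'
from h import *
s=sensors.sense(); R,t=tool(s); print(s['force'],s['torque'],toplate(t[None])); go(s,t,2.6)
E
```

```text
[-1.01503771 -5.64628818 -1.06562021] [-1.26185799  0.24685043  0.02043942] [[-58.60531977 -62.62011    107.47487554]]
dx dy dz az [0. 0. 0.] -0.075 y ang -1.68 tilt [ 1.e-04 -8.e-04 -1.e+00] q6 -0.21
```

Emit:
{"api": "drive_tool", "payload": {
  "moves": [
    {"dx":-0.0015,"dy":0,"dz":0.001,"ax":0,"ay":0,"az":0.18,"hand":0.0},
    {"dx":-0.0015,"dy":0,"dz":0.001,"ax":0,"ay":0,"az":0.36,"hand":0.0},
    {"dx":-0.0015,"dy":0,"dz":0.001,"ax":0,"ay":0,"az":0.54,"hand":0.0},
    {"dx":-0.0015,"dy":0,"dz":0.001,"ax":0,"ay":0,"az":0.72,"hand":0.0},
    {"dx":-0.0015,"dy":0,"dz":0.001,"ax":0,"ay":0,"az":0.9,"hand":0.0}
  ]
}}

```text
t: 23.58
eef_pos: [0.4788, -0.0469, 0.1061]
orientation: [-0.001, 0.95, 0.312, -0.0]
force: [-1.2, -0.8, -2.8]
grip_width: 0.156
grasp_force: 40.0
```

Emit:
{"api": "drive_tool", "payload": {
  "moves": [
    {"dx":0,"dy":0,"dz":0,"ax":0,"ay":0,"az":0.18,"hand":0.0},
    {"dx":0,"dy":0,"dz":0,"ax":0,"ay":0,"az":0.36,"hand":0.0},
    {"dx":0,"dy":0,"dz":0,"ax":0,"ay":0,"az":0.5,"hand":0.0},
    {"dx":0,"dy":0,"dz":0,"ax":0,"ay":0,"az":0.67,"hand":0.0},
    {"dx":0,"dy":0,"dz":0,"ax":0,"ay":0,"az":0.67,"hand":0.0}
  ]
}}

```text
t: 24.2
eef_pos: [0.4791, -0.0468, 0.1062]
orientation: [-0.001, 1.0, -0.014, -0.0]
force: [0.2, 0.1, -3.6]
grip_width: 0.157
grasp_force: 40.0
```

Emit:
{"api": "drive_tool", "payload": {
  "moves": [
    {"dx":0,"dy":0,"dz":0,"ax":0,"ay":0,"az":0.17,"hand":0.0},
    {"dx":0,"dy":0,"dz":0.0005,"ax":0,"ay":0,"az":0.34,"hand":0.0},
    {"dx":0,"dy":0,"dz":0.001,"ax":0,"ay":0,"az":0.5,"hand":0.0},
    {"dx":0,"dy":0,"dz":0.0015,"ax":0,"ay":0,"az":0.65,"hand":0.0},
    {"dx":0,"dy":0,"dz":0.002,"ax":0,"ay":0,"az":0.8,"hand":0.0}
  ]
}}

```text
t: 24.82
eef_pos: [0.4792, -0.0467, 0.1041]
orientation: [-0.001, 0.915, -0.403, -0.0]
force: [1.3, 0.6, -5.0]
grip_width: 0.154
grasp_force: 40.0
```

Emit:
{"api": "drive_tool", "payload": {
  "moves": [
    {"dx":0,"dy":0,"dz":0.0005,"ax":0,"ay":0,"az":0.17,"hand":0.0},
    {"dx":0,"dy":0,"dz":0.001,"ax":0,"ay":0,"az":0.34,"hand":0.0},
    {"dx":0,"dy":0,"dz":0.001,"ax":0,"ay":0,"az":0.5,"hand":0.0},
    {"dx":0,"dy":0,"dz":0.001,"ax":0,"ay":0,"az":0.63,"hand":0.0},
    {"dx":0,"dy":0,"dz":0.001,"ax":0,"ay":0,"az":0.63,"hand":0.0}
  ]
}}

```text
t: 25.45
eef_pos: [0.4793, -0.0467, 0.1029]
orientation: [-0.0, 0.747, -0.665, -0.0]
force: [2.9, 1.3, -10.5]
grip_width: 0.155
grasp_force: 40.0
```

```bash
python3 - <<'E'
from h import *
s,p,d=snap('wrist'); R,t=tool(s); print(s['force'],s['torque'],toplate(t[None]),s['grip_width']); go(s,t,2.6); held(s,p,d)
E
```

```text
[  2.91322187   1.30612158 -10.51045693] [ 0.3703293  -0.58990603  0.02576506] [[-58.66017141 -62.92947722 102.87417165]] 0.1554283855022492
dx dy dz az [0. 0. 0.] -3.071 y ang -173.36 tilt [ 1.0e-04  1.2e-03 -1.0e+00] q6 2.78
bar tool mm ((3.5504932403564453, -0.08419990539550781), (60.350074768066406, 19.138761520385742), 0.6503430008888245) 4412 plane [ 7.0000e-03 -5.0000e-03 -1.6547e+01]
```

Emit:
{"api": "drive_tool", "payload": {
  "moves": [
    {"dx":0,"dy":0,"dz":0,"ax":0,"ay":0,"az":0,"hand":0.045},
    {"dx":0,"dy":0,"dz":0,"ax":0,"ay":0,"az":0,"hand":0.045},
    {"dx":0,"dy":0,"dz":-0.04,"ax":0,"ay":0,"az":0,"hand":0.045},
    {"dx":0,"dy":0,"dz":-0.04,"ax":0,"ay":0,"az":-0.17,"hand":0.045},
    {"dx":0,"dy":0,"dz":-0.04,"ax":0,"ay":0,"az":-0.34,"hand":0.045}
  ]
}}

```text
t: 26.12
eef_pos: [0.4798, -0.0475, 0.1445]
orientation: [-0.0, 0.849, -0.528, 0.001]
force: [0.1, 0.4, 0.2]
grip_width: 0.512
grasp_force: 0.0
```

Emit:
{"api": "drive_tool", "payload": {
  "moves": [
    {"dx":0,"dy":0,"dz":0,"ax":0,"ay":0,"az":-0.93,"hand":0.045},
    {"dx":0,"dy":0,"dz":0,"ax":0,"ay":0,"az":-0.93,"hand":0.045},
    {"dx":0,"dy":0,"dz":0,"ax":0,"ay":0,"az":-0.93,"hand":0.045},
    {"dx":0,"dy":0,"dz":0,"ax":0,"ay":0,"az":-0.93,"hand":0.045},
    {"dx":0,"dy":0,"dz":0,"ax":0,"ay":0,"az":-0.93,"hand":0.045}
  ]
}}

```text
t: 26.75
eef_pos: [0.4793, -0.0474, 0.1438]
orientation: [0.0, 0.996, -0.091, 0.0]
force: [-0.0, 0.1, 0.2]
grip_width: 0.51
grasp_force: 0.0
```

Emit:
{"api": "drive_tool", "payload": {
  "moves": [
    {"dx":0,"dy":0,"dz":0,"ax":0,"ay":0,"az":-0.93,"hand":0.045},
    {"dx":0,"dy":0,"dz":0,"ax":0,"ay":0,"az":-0.93,"hand":0.045},
    {"dx":0,"dy":0,"dz":0,"ax":0,"ay":0,"az":-0.93,"hand":0.045},
    {"dx":0,"dy":0,"dz":0,"ax":0,"ay":0,"az":-0.93,"hand":0.045},
    {"dx":0,"dy":0,"dz":0,"ax":0,"ay":0,"az":-0.93,"hand":0.045}
  ]
}}

```text
t: 27.38
eef_pos: [0.4793, -0.0475, 0.1438]
orientation: [0.0, 0.931, 0.366, 0.0]
force: [0.1, 1.1, 0.2]
grip_width: 0.513
grasp_force: 0.0
```

Emit:
{"api": "drive_tool", "payload": {
  "moves": [
    {"dx":0,"dy":0,"dz":0,"ax":0,"ay":0,"az":-0.93,"hand":0.045},
    {"dx":0,"dy":0,"dz":0,"ax":0,"ay":0,"az":-0.93,"hand":0.045},
    {"dx":0,"dy":0,"dz":0,"ax":0,"ay":0,"az":-0.93,"hand":0.045},
    {"dx":0,"dy":0,"dz":0,"ax":0,"ay":0,"az":-0.93,"hand":0.045},
    {"dx":0,"dy":0,"dz":0,"ax":0,"ay":0,"az":-0.93,"hand":0.045}
  ]
}}

```text
t: 28.0
eef_pos: [0.4793, -0.0474, 0.1438]
orientation: [0.0, 0.668, 0.744, 0.0]
force: [0.6, -0.2, 0.7]
grip_width: 0.513
grasp_force: 0.0
```

```bash
python3 - <<'E'
from h import *
s,p,d=snap('wrist'); R,t=tool(s); print(t,toplate(t[None]),s['grip_width']); bars(s,p,d,lo=.112,hi=.13);  go(s,t,6.64)
E
```

```text
[ 0.47932105 -0.04742415  0.14384143] [[-58.62576144 -63.63021257 143.84142904]] 0.5133084129030295
bar [292, 213, 34, 131, 3830] [479.8 -47.3] [14.  64.1] 8.3 [0.1176 0.1191 0.1202]
bar [502, 234, 120, 112, 4695] [599.  -41.7] [64.2 15.6] 60.1 [0.1132 0.1188 0.1201]
dx dy dz az [0. 0. 0.] -0.008 y ang 6.18 tilt [ 7.e-04 -2.e-04 -1.e+00] q6 -0.35
```

Emit:
{"api": "drive_tool", "payload": {
  "moves": [
    {"dx":0,"dy":0,"dz":0.02,"ax":0,"ay":0,"az":-0.035,"hand":0.045},
    {"dx":0,"dy":0,"dz":0.0405,"ax":0,"ay":0,"az":-0.035,"hand":0.045},
    {"dx":0,"dy":0,"dz":0.0405,"ax":0,"ay":0,"az":-0.035,"hand":0.045},
    {"dx":0,"dy":0,"dz":0.0405,"ax":0,"ay":0,"az":-0.035,"hand":0.045}
  ]
}}

```text
t: 28.55
eef_pos: [0.4796, -0.0474, 0.1035]
orientation: [0.0, 0.658, 0.753, 0.0]
force: [-0.5, -0.8, 0.1]
grip_width: 0.511
grasp_force: 0.0
```

Emit:
{"api": "drive_tool", "payload": {
  "moves": [
    {"dx":0,"dy":0,"dz":0,"ax":0,"ay":0,"az":0,"hand":0.0},
    {"dx":0,"dy":0,"dz":0,"ax":0,"ay":0,"az":0,"hand":0.0},
    {"dx":0,"dy":0,"dz":0,"ax":0,"ay":0,"az":0,"hand":0.0},
    {"dx":0,"dy":0,"dz":0,"ax":0,"ay":0,"az":0,"hand":0.0}
  ],
  "squeeze": 45
}}

```text
t: 29.05
eef_pos: [0.4796, -0.0473, 0.1031]
orientation: [0.0, 0.658, 0.753, 0.0]
force: [1.0, 0.5, 1.4]
grip_width: 0.158
grasp_force: 45.0
```

Emit:
{"api": "drive_tool", "payload": {
  "moves": [
    {"dx":0,"dy":0,"dz":0,"ax":0,"ay":0,"az":0.15,"hand":0.0},
    {"dx":0,"dy":0,"dz":0,"ax":0,"ay":0,"az":0.3,"hand":0.0},
    {"dx":0,"dy":0,"dz":0,"ax":0,"ay":0,"az":0.45,"hand":0.0},
    {"dx":0,"dy":0,"dz":0,"ax":0,"ay":0,"az":0.6,"hand":0.0},
    {"dx":0,"dy":0,"dz":0,"ax":0,"ay":0,"az":0.6,"hand":0.0}
  ]
}}

```text
t: 29.68
eef_pos: [0.4796, -0.0473, 0.103]
orientation: [0.0, 0.851, 0.526, 0.0]
force: [-0.0, 0.3, 2.9]
grip_width: 0.154
grasp_force: 45.0
```

Emit:
{"api": "drive_tool", "payload": {
  "moves": [
    {"dx":0,"dy":0,"dz":0,"ax":0,"ay":0,"az":0.12,"hand":0.0},
    {"dx":0,"dy":0,"dz":0,"ax":0,"ay":0,"az":0.25,"hand":0.0},
    {"dx":0,"dy":0,"dz":0,"ax":0,"ay":0,"az":0.25,"hand":0.0},
    {"dx":0,"dy":0,"dz":0,"ax":0,"ay":0,"az":0.25,"hand":0.0}
  ]
}}

```text
t: 30.18
eef_pos: [0.4795, -0.0473, 0.103]
orientation: [0.0, 0.909, 0.417, 0.0]
force: [1.3, -0.0, 1.9]
grip_width: 0.16
grasp_force: 45.0
```

```bash
python3 - <<'E'
from h import *
s=sensors.sense(); R,t=tool(s); print(s['force'],s['torque'],toplate(t[None]),s['grip_width']); go(s,t,2.6)
E
```

```text
[ 1.26252925 -0.00249553  1.87892244] [ 0.10209111 -0.24357722  0.11157371] [[-58.41396496 -63.54699012 102.98411688]] 0.1596880270502034
dx dy dz az [0. 0. 0.] -0.756 y ang -40.71 tilt [ 7.e-04 -0.e+00 -1.e+00] q6 0.47
```

Emit:
{"api": "drive_tool", "payload": {
  "moves": [
    {"dx":0,"dy":0,"dz":0,"ax":0,"ay":0,"az":0.1,"hand":0.0},
    {"dx":0,"dy":0,"dz":0,"ax":0,"ay":0,"az":0.18,"hand":0.0},
    {"dx":0,"dy":0,"dz":0,"ax":0,"ay":0,"az":0.18,"hand":0.0}
  ]
}}

```text
t: 30.55
eef_pos: [0.4795, -0.0473, 0.1029]
orientation: [0.0, 0.943, 0.333, 0.0]
force: [1.8, 0.0, 0.5]
grip_width: 0.157
grasp_force: 45.0
```

```bash
python3 - <<'E'
from h import *
s=sensors.sense(); R,t=tool(s); print(s['force'],s['torque'],toplate(t[None]),s['grip_width']); go(s,t,2.6)
E
```

```text
[1.84284677 0.0032232  0.52235973] [ 0.10273481 -0.34887662  0.33950368] [[-58.44988747 -63.56316703 102.92861856]] 0.1566851047552292
dx dy dz az [0. 0. 0.] -0.937 y ang -51.06 tilt [ 6.e-04 -1.e-04 -1.e+00] q6 0.65
```

Firm at 0.34 N m. I'll release and go for the third bolt.

Emit:
{"api": "drive_tool", "payload": {
  "moves": [
    {"dx":0,"dy":0,"dz":0,"ax":0,"ay":0,"az":0,"hand":0.05},
    {"dx":0,"dy":0,"dz":0,"ax":0,"ay":0,"az":0,"hand":0.05},
    {"dx":0,"dy":0,"dz":-0.05,"ax":0,"ay":0,"az":0,"hand":0.05},
    {"dx":0,"dy":0,"dz":-0.1,"ax":0,"ay":0,"az":0,"hand":0.05},
    {"dx":0,"dy":0,"dz":-0.1,"ax":0,"ay":0,"az":0,"hand":0.05}
  ]
}}

```text
t: 31.18
eef_pos: [0.4814, -0.0478, 0.2062]
orientation: [0.002, 0.943, 0.332, 0.003]
force: [0.8, 0.6, -0.3]
grip_width: 0.569
grasp_force: 0.0
```

```bash
python3 - <<'E'
from h import *
s,p,d=snap('wrist'); bars(s,p,d,lo=.11,hi=.13); s,p,d=snap('top'); bars(s,p,d,'top',lo=.112,hi=.13); go(sensors.sense(),[.418,-.345,.205],3.5)
E
```

```text
bar [402, 12, 60, 123, 3561] [599.6 -41.8] [63.8 14.8] 60.7 [0.1135 0.1189 0.1203]
bar [276, 192, 58, 101, 2424] [479.8 -47.4] [63.9 14.3] 60.5 [0.116  0.1191 0.1202]
bar [337, 215, 33, 23, 268] [597.6 -41. ] [63.7 14.5] 61.0 [0.1159 0.1191 0.1222]
bar [513, 325, 37, 9, 298] [ 414.7 -368. ] [14.5 64. ] 3.4 [0.1171 0.1215 0.1248]
dx dy dz az [-0.2338  0.1941 -0.0023] -0.955 y ang -51.21 tilt [-1.e-04  1.e-04 -1.e+00] q6 0.65
```

Emit:
{"api": "drive_tool", "payload": {
  "moves": [
    {"dx":-0.234,"dy":0.194,"dz":0,"ax":0,"ay":0,"az":-0.955,"hand":0.05},
    {"dx":-0.234,"dy":0.194,"dz":0,"ax":0,"ay":0,"az":-0.955,"hand":0.05},
    {"dx":-0.234,"dy":0.194,"dz":0,"ax":0,"ay":0,"az":-0.955,"hand":0.05},
    {"dx":-0.234,"dy":0.194,"dz":0,"ax":0,"ay":0,"az":-0.955,"hand":0.05},
    {"dx":-0.234,"dy":0.194,"dz":0,"ax":0,"ay":0,"az":-0.955,"hand":0.05}
  ]
}}

```text
t: 31.9
eef_pos: [0.4218, -0.3214, 0.2007]
orientation: [-0.002, 0.725, 0.689, 0.0]
force: [0.8, 0.9, -0.4]
grip_width: 0.57
grasp_force: 0.0
```

Emit:
{"api": "drive_tool", "payload": {
  "moves": [
    {"dx":0,"dy":0,"dz":0,"ax":0,"ay":0,"az":-0.06,"hand":0.05},
    {"dx":0,"dy":0,"dz":0,"ax":0,"ay":0,"az":-0.06,"hand":0.05},
    {"dx":0,"dy":0,"dz":0,"ax":0,"ay":0,"az":-0.06,"hand":0.05},
    {"dx":0,"dy":0,"dz":0,"ax":0,"ay":0,"az":-0.06,"hand":0.05}
  ]
}}

```text
t: 32.4
eef_pos: [0.4236, -0.3199, 0.2024]
orientation: [-0.001, 0.706, 0.709, 0.0]
force: [0.4, 0.8, -0.3]
grip_width: 0.569
grasp_force: 0.0
```

```bash
python3 - <<'E'
from h import *
s,p,d=snap('wrist'); bars(s,p,d,lo=.117,hi=.13); go(sensors.sense(),[.417,-.369,.105],3.3)
E
```

```text
bar [283, 272, 29, 95, 2086] [ 416.9 -370.2] [14.1 65.2] 3.4 [0.1201 0.1217 0.1228]
dx dy dz az [-0.049  -0.0069  0.0976] -0.053 y ang 0.26 tilt [-4.e-04  4.e-04 -1.e+00] q6 -0.78
```

Emit:
{"api": "drive_tool", "payload": {
  "moves": [
    {"dx":-0.05,"dy":-0.007,"dz":0,"ax":0,"ay":0,"az":-0.055,"hand":0.05},
    {"dx":-0.05,"dy":-0.007,"dz":0.05,"ax":0,"ay":0,"az":-0.055,"hand":0.05},
    {"dx":-0.05,"dy":-0.007,"dz":0.098,"ax":0,"ay":0,"az":-0.055,"hand":0.05},
    {"dx":-0.05,"dy":-0.007,"dz":0.098,"ax":0,"ay":0,"az":-0.055,"hand":0.05},
    {"dx":-0.05,"dy":-0.007,"dz":0.098,"ax":0,"ay":0,"az":-0.055,"hand":0.05}
  ]
}}

```text
t: 33.08
eef_pos: [0.4176, -0.3713, 0.1062]
orientation: [0.001, 0.686, 0.728, -0.0]
force: [-0.3, -0.0, 0.4]
grip_width: 0.565
grasp_force: 0.0
```

Emit:
{"api": "drive_tool", "payload": {
  "moves": [
    {"dx":0,"dy":0,"dz":0,"ax":0,"ay":0,"az":0,"hand":0.0},
    {"dx":0,"dy":0,"dz":0,"ax":0,"ay":0,"az":0,"hand":0.0},
    {"dx":0,"dy":0,"dz":0,"ax":0,"ay":0,"az":0,"hand":0.0},
    {"dx":0,"dy":0,"dz":0,"ax":0,"ay":0,"az":0,"hand":0.0}
  ],
  "squeeze": 40
}}

```text
t: 33.58
eef_pos: [0.4169, -0.371, 0.1052]
orientation: [0.0, 0.686, 0.728, 0.0]
force: [-0.5, 0.5, -0.2]
grip_width: 0.157
grasp_force: 39.2
```

Emit:
{"api": "drive_tool", "payload": {
  "moves": [
    {"dx":0,"dy":0,"dz":-0.05,"ax":0,"ay":0,"az":0,"hand":0.0},
    {"dx":0,"dy":0,"dz":-0.1,"ax":0,"ay":0,"az":0,"hand":0.0},
    {"dx":0,"dy":0,"dz":-0.15,"ax":0,"ay":0,"az":0,"hand":0.0},
    {"dx":0,"dy":0,"dz":-0.15,"ax":0,"ay":0,"az":0,"hand":0.0}
  ]
}}

```text
t: 34.08
eef_pos: [0.4185, -0.3729, 0.2587]
orientation: [0.004, 0.686, 0.728, -0.0]
force: [0.5, 0.3, -2.8]
grip_width: 0.155
grasp_force: 40.0
```

```bash
python3 - <<'E'
from h import *
s,p,d=snap('wrist'); R,t=tool(s); print(t,s['force'],s['grip_width'],s['qpos']); held(s,p,d); W=(cloud('wrist',s,d)-t)@R*1000; W[...,2]-=9; barline(W)
x,y=fromplate(-58,145); print(x,y); go(s,[x,y,.255],2.6)
E
```

```text
[ 0.41852293 -0.3728679   0.25866531] [ 0.49954053  0.28455977 -2.81419809] 0.1547575650916747 [-8.51045781e-01  2.66539905e-01  1.55435023e+00  6.32550735e-05
  1.31290775e+00 -9.09868689e-01]
bar tool mm ((2.570405960083008, -0.1410531997680664), (60.115814208984375, 18.943328857421875), 0.6047816276550293) 4662 plane [-1.0000e-03 -0.0000e+00 -1.6633e+01]
width 13.3 yaw deg in tool -0.37 y at 0 0.24 end x 32.7
0.4704820736733968 0.16101967930815692
dx dy dz az [0.5299 0.0832 0.0008] 0.013 y ang 3.37 tilt [ 0.0052 -0.0058 -1.    ] q6 -0.91
```

Emit:
{"api": "drive_tool", "payload": {
  "moves": [
    {"dx":0.497,"dy":0.083,"dz":0,"ax":0,"ay":0,"az":0.013,"hand":0.0},
    {"dx":0.497,"dy":0.083,"dz":0,"ax":0,"ay":0,"az":0.013,"hand":0.0},
    {"dx":0.497,"dy":0.083,"dz":0,"ax":0,"ay":0,"az":0.013,"hand":0.0},
    {"dx":0.497,"dy":0.083,"dz":0,"ax":0,"ay":0,"az":0.013,"hand":0.0},
    {"dx":0.497,"dy":0.083,"dz":0,"ax":0,"ay":0,"az":0.013,"hand":0.0}
  ]
}}

```text
t: 34.75
eef_pos: [0.4482, -0.0579, 0.2524]
orientation: [-0.002, 0.691, 0.723, -0.001]
force: [1.5, -0.4, -2.6]
grip_width: 0.155
grasp_force: 40.0
```

```bash
python3 - <<'E'
from h import *
s=sensors.sense(); R,t=tool(s); print(s['force']);x,y=fromplate(-58,112); go(s,[x,y,.19],2.6)
E
```

```text
[ 1.47508256 -0.41450845 -2.61808956]
dx dy dz az [0.1845 0.0324 0.0626] -0.0 y ang 2.59 tilt [-0.0042  0.0014 -1.    ] q6 -0.33
```

Emit:
{"api": "drive_tool", "payload": {
  "moves": [
    {"dx":0.184,"dy":0.032,"dz":0,"ax":0,"ay":0,"az":0,"hand":0.0},
    {"dx":0.184,"dy":0.032,"dz":0,"ax":0,"ay":0,"az":0,"hand":0.0},
    {"dx":0.184,"dy":0.032,"dz":0,"ax":0,"ay":0,"az":0,"hand":0.0},
    {"dx":0.184,"dy":0.032,"dz":0.04,"ax":0,"ay":0,"az":0,"hand":0.0},
    {"dx":0.184,"dy":0.032,"dz":0.06,"ax":0,"ay":0,"az":0,"hand":0.0}
  ]
}}

```text
t: 35.38
eef_pos: [0.4702, 0.1259, 0.1908]
orientation: [-0.002, 0.69, 0.724, -0.003]
force: [0.4, -0.3, -3.6]
grip_width: 0.157
grasp_force: 40.0
```

Emit:
{"api": "drive_tool", "payload": {
  "moves": [
    {"dx":0,"dy":0,"dz":0,"ax":0,"ay":0,"az":0,"hand":0.0},
    {"dx":0,"dy":0,"dz":0,"ax":0,"ay":0,"az":0,"hand":0.0},
    {"dx":0,"dy":0,"dz":0,"ax":0,"ay":0,"az":0,"hand":0.0},
    {"dx":0,"dy":0,"dz":0,"ax":0,"ay":0,"az":0,"hand":0.0}
  ]
}}

```text
t: 35.88
eef_pos: [0.4741, 0.1249, 0.1956]
orientation: [0.0, 0.691, 0.723, 0.001]
force: [-0.6, -0.1, -3.1]
grip_width: 0.159
grasp_force: 40.0
```

```bash
python3 - <<'E'
from h import *
s,p,d=snap('wrist','w5.png'); R,t=tool(s); print(t,toplate(t[None])); go(s,t,2.6)
W=cloud('wrist',s,d); Q=toplate(W).reshape(-1,3)
edges(Q,90,172,10,lambda q:(q[:,2]<30)&(q[:,2]>3),(-85,-35)); headedges(W,t[2]*1000-98,-60,200)
E
```

```text
[0.47412252 0.12492049 0.1955888 ] [[-56.0008671  108.77283489 195.58879567]]
dx dy dz az [0. 0. 0.] -0.0 y ang 2.6 tilt [ 1.4e-03  3.0e-04 -1.0e+00] q6 0.07
110 281 x [-71.  -46.7] z 7.4
120 374 x [-70.9 -46.3] z 7.3
130 382 x [-70.7 -46.3] z 7.3
140 397 x [-70.7 -46.4] z 7.4
150 418 x [-71.3 -46.5] z 7.3
160 416 x [-83.3 -36.6] z 7.4
n 1201 y max 133.10999075639904 y min -76.70405101513433
((-52.72166442871094, 27.913780212402344), (210.5674285888672, 37.26173782348633), 88.12516021728516)
119.1 107 -66.9 -46.5 108.0
121.1 107 -67.5 -46.5 107.6
123.1 114 -67.5 -46.5 107.7
125.1 116 -67.4 -47.1 107.6
127.1 118 -68.0 -47.2 107.7
129.1 122 -68.0 -47.2 107.6
131.1 109 -66.8 -47.7 106.4
```

View pics/w5.png

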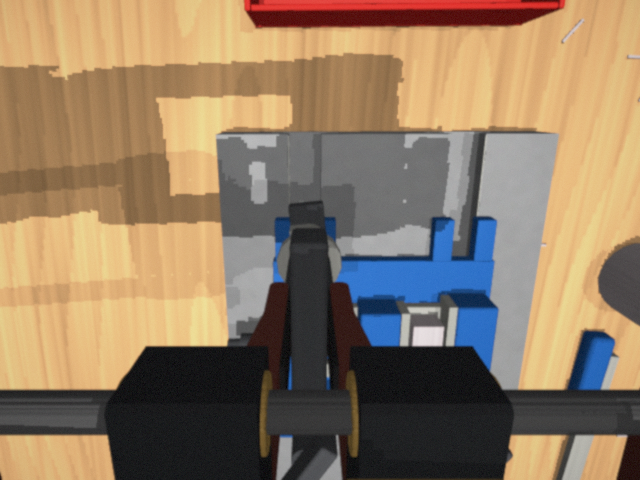

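The wrist view shows the target slot at px cols 290–321, rows 135–200, running out to the plate edge. The head at (306,212) is twisted slightly, by about 4°.

Emit:
{"api": "drive_tool", "payload": {
  "moves": [
    {"dx":0.034,"dy":-0.0024,"dz":0,"ax":0,"ay":0,"az":0.07,"hand":0.0},
    {"dx":0.034,"dy":-0.0024,"dz":0,"ax":0,"ay":0,"az":0.07,"hand":0.0},
    {"dx":0.034,"dy":-0.0024,"dz":0.02,"ax":0,"ay":0,"az":0.07,"hand":0.0},
    {"dx":0.034,"dy":-0.0024,"dz":0.035,"ax":0,"ay":0,"az":0.07,"hand":0.0},
    {"dx":0.034,"dy":-0.0024,"dz":0.035,"ax":0,"ay":0,"az":0.07,"hand":0.0}
  ]
}}

```text
t: 36.55
eef_pos: [0.4685, 0.1583, 0.1588]
orientation: [-0.001, 0.716, 0.698, -0.001]
force: [-0.1, 0.6, -2.6]
grip_width: 0.155
grasp_force: 40.0
```

Emit:
{"api": "drive_tool", "payload": {
  "moves": [
    {"dx":0,"dy":0,"dz":0,"ax":0,"ay":0,"az":0,"hand":0.0},
    {"dx":0,"dy":0,"dz":0,"ax":0,"ay":0,"az":0,"hand":0.0}
  ]
}}

```text
t: 36.8
eef_pos: [0.4702, 0.1589, 0.1605]
orientation: [0.0, 0.716, 0.698, 0.001]
force: [0.1, 0.8, -2.8]
grip_width: 0.16
grasp_force: 40.0
```

```bash
python3 - <<'E'
from h import *
s,p,d=snap('wrist'); R,t=tool(s); print(t,toplate(t[None])); go(s,t,2.6)
W=cloud('wrist',s,d); Q=toplate(W).reshape(-1,3)
edges(Q,90,172,5,lambda q:(q[:,2]<30)&(q[:,2]>3),(-85,-35)); headedges(W,t[2]*1000-98,-60,200)
E
```

```text
[0.47022361 0.15892582 0.16047237] [[-58.35317866 142.92001801 160.47236726]]
dx dy dz az [0. 0. 0.] -0.07 y ang -1.39 tilt [ 1.1e-03  3.0e-04 -1.0e+00] q6 0.21
150 46 x [-71.1 -46.5] z 7.3
155 226 x [-71.  -46.9] z 7.3
160 231 x [-71.3 -46.7] z 7.4
165 428 x [-84.7 -35.5] z 7.5
n 1776 y max 166.64953209604965 y min -20.970247028508794
((-65.70819854736328, 72.92822265625), (188.35601806640625, 30.045015335083008), 88.12934112548828)
152.6 68 -68.5 -48.0 73.0
154.6 119 -69.0 -48.0 72.5
156.6 111 -68.9 -48.4 72.4
158.6 112 -68.7 -48.2 72.6
160.6 121 -69.1 -48.2 72.5
162.6 110 -68.9 -48.6 72.4
164.6 153 -69.0 -48.4 71.5
```

Emit:
{"api": "drive_tool", "payload": {
  "moves": [
    {"dx":0,"dy":0,"dz":0.015,"ax":0,"ay":0,"az":0.015,"hand":0.0},
    {"dx":0,"dy":0,"dz":0.024,"ax":0,"ay":0,"az":0.015,"hand":0.0},
    {"dx":0,"dy":0,"dz":0.03,"ax":0,"ay":0,"az":0.015,"hand":0.0},
    {"dx":0,"dy":0,"dz":0.035,"ax":0,"ay":0,"az":0.015,"hand":0.0},
    {"dx":0,"dy":0,"dz":0.035,"ax":0,"ay":0,"az":0.015,"hand":0.0}
  ]
}}

```text
t: 37.48
eef_pos: [0.4693, 0.1589, 0.1244]
orientation: [-0.0, 0.721, 0.693, -0.0]
force: [-0.2, -0.3, -2.3]
grip_width: 0.156
grasp_force: 40.0
```

Emit:
{"api": "drive_tool", "payload": {
  "moves": [
    {"dx":0,"dy":0,"dz":0.006,"ax":0,"ay":0,"az":0,"hand":0.0},
    {"dx":0,"dy":0,"dz":0.012,"ax":0,"ay":0,"az":0,"hand":0.0},
    {"dx":0,"dy":0,"dz":0.018,"ax":0,"ay":0,"az":0,"hand":0.0},
    {"dx":0,"dy":0,"dz":0.018,"ax":0,"ay":0,"az":0,"hand":0.0}
  ]
}}

```text
t: 37.98
eef_pos: [0.4691, 0.1589, 0.1063]
orientation: [-0.0, 0.721, 0.693, -0.001]
force: [-0.5, 0.9, -2.7]
grip_width: 0.156
grasp_force: 40.0
```

```bash
python3 - <<'E'
from h import *
s=sensors.sense(); R,t=tool(s); print(s['force'],s['torque'],toplate(t[None])); x,y=fromplate(*(toplate(t[None])[0,:2]+[0,-62])); go(s,[x,y,t[2]],-2)
E
```

```text
[-0.49258661  0.89822418 -2.69108406] [-0.03854088 -0.11111417 -0.04418397] [[-59.46336278 142.90054234 106.27021458]]
dx dy dz az [-0.0618  0.0052  0.    ] -0.004 y ang -2.25 tilt [-1.3e-03 -1.0e-04 -1.0e+00] q6 0.23
```

Emit:
{"api": "drive_tool", "payload": {
  "moves": [
    {"dx":-0.018,"dy":0.0015,"dz":0,"ax":0,"ay":0,"az":0,"hand":0.0},
    {"dx":-0.036,"dy":0.003,"dz":0,"ax":0,"ay":0,"az":0,"hand":0.0},
    {"dx":-0.05,"dy":0.0042,"dz":0,"ax":0,"ay":0,"az":0,"hand":0.0},
    {"dx":-0.058,"dy":0.0049,"dz":0,"ax":0,"ay":0,"az":0,"hand":0.0},
    {"dx":-0.063,"dy":0.0053,"dz":0,"ax":0,"ay":0,"az":0,"hand":0.0}
  ]
}}

```text
t: 38.6
eef_pos: [0.4725, 0.0951, 0.1069]
orientation: [-0.0, 0.721, 0.693, 0.0]
force: [-0.3, 2.4, -2.0]
grip_width: 0.157
grasp_force: 40.0
```

Emit:
{"api": "drive_tool", "payload": {
  "moves": [
    {"dx":0,"dy":0,"dz":0,"ax":0,"ay":0,"az":0,"hand":0.0},
    {"dx":0,"dy":0,"dz":0,"ax":0,"ay":0,"az":0,"hand":0.0},
    {"dx":0,"dy":0,"dz":0,"ax":0,"ay":0,"az":0,"hand":0.0}
  ]
}}

```text
t: 38.98
eef_pos: [0.4724, 0.0961, 0.1068]
orientation: [-0.0, 0.721, 0.693, -0.0]
force: [-0.2, -0.2, -3.0]
grip_width: 0.157
grasp_force: 40.0
```

```bash
python3 - <<'E'
from h import *
s=sensors.sense(); R,t=tool(s); print(s['force'],s['torque'],toplate(t[None])); go(s,t,2.6)
E
```

```text
[-0.24534453 -0.19977663 -2.96825131] [-0.00615025 -0.04165614  0.01284397] [[-59.00509211  80.0171508  106.8497094 ]]
dx dy dz az [0. 0. 0.] -0.084 y ang -2.21 tilt [-1.e-04  0.e+00 -1.e+00] q6 0.1
```

Emit:
{"api": "drive_tool", "payload": {
  "moves": [
    {"dx":-0.001,"dy":0,"dz":0,"ax":0,"ay":0,"az":0,"hand":0.0},
    {"dx":-0.002,"dy":0,"dz":0,"ax":0,"ay":0,"az":0,"hand":0.0},
    {"dx":-0.002,"dy":0,"dz":0,"ax":0,"ay":0,"az":0,"hand":0.0}
  ]
}}

```text
t: 39.35
eef_pos: [0.4724, 0.0946, 0.1069]
orientation: [-0.001, 0.721, 0.693, 0.001]
force: [-0.1, 5.9, -2.3]
grip_width: 0.156
grasp_force: 40.0
```

```bash
python3 - <<'E'
from h import *
s=sensors.sense(); R,t=tool(s); print(s['force'],s['torque'],toplate(t[None])); go(s,t,2.6)
E
```

```text
[-0.06076783  5.89298725 -2.34903701] [ 1.1736846  -0.06254544 -0.01870164] [[-59.06132066  78.58522556 106.89781993]]
dx dy dz az [0. 0. 0.] -0.085 y ang -2.29 tilt [ 1.0e-04  1.7e-03 -1.0e+00] q6 0.09
```

Emit:
{"api": "drive_tool", "payload": {
  "moves": [
    {"dx":0.0015,"dy":0,"dz":0.001,"ax":0,"ay":0,"az":0.18,"hand":0.0},
    {"dx":0.0015,"dy":0,"dz":0.001,"ax":0,"ay":0,"az":0.36,"hand":0.0},
    {"dx":0.0015,"dy":0,"dz":0.001,"ax":0,"ay":0,"az":0.54,"hand":0.0},
    {"dx":0.0015,"dy":0,"dz":0.001,"ax":0,"ay":0,"az":0.72,"hand":0.0},
    {"dx":0.0015,"dy":0,"dz":0.001,"ax":0,"ay":0,"az":0.9,"hand":0.0}
  ]
}}

```text
t: 39.98
eef_pos: [0.4729, 0.0958, 0.106]
orientation: [-0.0, 0.952, 0.308, 0.001]
force: [-0.3, 4.1, -3.1]
grip_width: 0.155
grasp_force: 40.0
```

Emit:
{"api": "drive_tool", "payload": {
  "moves": [
    {"dx":0,"dy":0,"dz":0,"ax":0,"ay":0,"az":0.18,"hand":0.0},
    {"dx":0,"dy":0,"dz":0,"ax":0,"ay":0,"az":0.36,"hand":0.0},
    {"dx":0,"dy":0,"dz":0,"ax":0,"ay":0,"az":0.5,"hand":0.0},
    {"dx":0,"dy":0,"dz":0,"ax":0,"ay":0,"az":0.67,"hand":0.0},
    {"dx":0,"dy":0,"dz":0,"ax":0,"ay":0,"az":0.67,"hand":0.0}
  ]
}}

```text
t: 40.6
eef_pos: [0.4726, 0.0964, 0.106]
orientation: [-0.001, 1.0, -0.021, 0.0]
force: [0.2, 6.9, -2.7]
grip_width: 0.157
grasp_force: 40.1
```

Emit:
{"api": "drive_tool", "payload": {
  "moves": [
    {"dx":0,"dy":0,"dz":0,"ax":0,"ay":0,"az":0.17,"hand":0.0},
    {"dx":0,"dy":0,"dz":0.0005,"ax":0,"ay":0,"az":0.34,"hand":0.0},
    {"dx":0,"dy":0,"dz":0.001,"ax":0,"ay":0,"az":0.5,"hand":0.0},
    {"dx":0,"dy":0,"dz":0.0015,"ax":0,"ay":0,"az":0.65,"hand":0.0},
    {"dx":0,"dy":0,"dz":0.002,"ax":0,"ay":0,"az":0.8,"hand":0.0}
  ]
}}

```text
t: 41.22
eef_pos: [0.4721, 0.0967, 0.1036]
orientation: [-0.001, 0.912, -0.41, -0.001]
force: [-0.2, 7.2, -6.9]
grip_width: 0.155
grasp_force: 40.0
```

Emit:
{"api": "drive_tool", "payload": {
  "moves": [
    {"dx":0,"dy":0,"dz":0.0005,"ax":0,"ay":0,"az":0.17,"hand":0.0},
    {"dx":0,"dy":0,"dz":0.001,"ax":0,"ay":0,"az":0.3,"hand":0.0},
    {"dx":0,"dy":0,"dz":0.001,"ax":0,"ay":0,"az":0.4,"hand":0.0},
    {"dx":0,"dy":0,"dz":0.001,"ax":0,"ay":0,"az":0.4,"hand":0.0}
  ]
}}

```text
t: 41.72
eef_pos: [0.4724, 0.0969, 0.1029]
orientation: [-0.001, 0.814, -0.581, -0.001]
force: [-0.5, 8.1, -2.0]
grip_width: 0.156
grasp_force: 40.0
```

```bash
python3 - <<'E'
from h import *
s,p,d=snap('wrist'); R,t=tool(s); print(s['force'],s['torque'],toplate(t[None]),s['grip_width']); go(s,t,2.6); held(s,p,d)
E
```

```text
[-0.52415437  8.09542307 -1.9671127 ] [1.9726577  0.12595391 0.10904134] [[-59.00570974  80.85784061 102.929542  ]] 0.15606043142309378
dx dy dz az [0. 0. 0.] -2.857 y ang -161.07 tilt [-0.      0.0029 -1.    ] q6 2.87
bar tool mm ((3.3097267150878906, 0.602503776550293), (18.989944458007812, 59.861183166503906), 85.74554443359375) 4128 plane [ 1.1000e-02  2.0000e-03 -1.6521e+01]
```

Emit:
{"api": "drive_tool", "payload": {
  "moves": [
    {"dx":0,"dy":0,"dz":0,"ax":0,"ay":0,"az":0,"hand":0.045},
    {"dx":0,"dy":0,"dz":0,"ax":0,"ay":0,"az":0,"hand":0.045},
    {"dx":0,"dy":0,"dz":-0.04,"ax":0,"ay":0,"az":0,"hand":0.045},
    {"dx":0,"dy":0,"dz":-0.04,"ax":0,"ay":0,"az":-0.17,"hand":0.045},
    {"dx":0,"dy":0,"dz":-0.04,"ax":0,"ay":0,"az":-0.34,"hand":0.045}
  ]
}}

```text
t: 42.4
eef_pos: [0.4731, 0.0949, 0.1437]
orientation: [-0.0, 0.902, -0.432, 0.001]
force: [0.1, 1.0, 0.1]
grip_width: 0.51
grasp_force: 0.0
```

Emit:
{"api": "drive_tool", "payload": {
  "moves": [
    {"dx":0,"dy":0,"dz":0,"ax":0,"ay":0,"az":-0.93,"hand":0.045},
    {"dx":0,"dy":0,"dz":0,"ax":0,"ay":0,"az":-0.93,"hand":0.045},
    {"dx":0,"dy":0,"dz":0,"ax":0,"ay":0,"az":-0.93,"hand":0.045},
    {"dx":0,"dy":0,"dz":0,"ax":0,"ay":0,"az":-0.93,"hand":0.045},
    {"dx":0,"dy":0,"dz":0,"ax":0,"ay":0,"az":-0.93,"hand":0.045}
  ]
}}

```text
t: 43.02
eef_pos: [0.4726, 0.0948, 0.143]
orientation: [0.0, 1.0, 0.019, 0.0]
force: [0.3, 0.0, -0.7]
grip_width: 0.513
grasp_force: 0.0
```

Emit:
{"api": "drive_tool", "payload": {
  "moves": [
    {"dx":0,"dy":0,"dz":0,"ax":0,"ay":0,"az":-0.93,"hand":0.045},
    {"dx":0,"dy":0,"dz":0,"ax":0,"ay":0,"az":-0.93,"hand":0.045},
    {"dx":0,"dy":0,"dz":0,"ax":0,"ay":0,"az":-0.93,"hand":0.045},
    {"dx":0,"dy":0,"dz":0,"ax":0,"ay":0,"az":-0.93,"hand":0.045},
    {"dx":0,"dy":0,"dz":0,"ax":0,"ay":0,"az":-0.93,"hand":0.045}
  ]
}}

```text
t: 43.65
eef_pos: [0.4726, 0.0948, 0.143]
orientation: [0.0, 0.885, 0.465, 0.0]
force: [0.3, 0.9, -0.3]
grip_width: 0.511
grasp_force: 0.0
```

Emit:
{"api": "drive_tool", "payload": {
  "moves": [
    {"dx":0,"dy":0,"dz":0,"ax":0,"ay":0,"az":-0.93,"hand":0.045},
    {"dx":0,"dy":0,"dz":0,"ax":0,"ay":0,"az":-0.93,"hand":0.045},
    {"dx":0,"dy":0,"dz":0,"ax":0,"ay":0,"az":-0.93,"hand":0.045},
    {"dx":0,"dy":0,"dz":0,"ax":0,"ay":0,"az":-0.93,"hand":0.045},
    {"dx":0,"dy":0,"dz":0,"ax":0,"ay":0,"az":-0.93,"hand":0.045}
  ]
}}

```text
t: 44.28
eef_pos: [0.4726, 0.0948, 0.143]
orientation: [0.0, 0.583, 0.813, -0.0]
force: [-0.6, 0.4, 0.5]
grip_width: 0.511
grasp_force: 0.0
```

```bash
python3 - <<'E'
from h import *
s,p,d=snap('wrist'); R,t=tool(s); print(t,toplate(t[None]),s['grip_width']); bars(s,p,d,lo=.112,hi=.13);  go(s,t,18.9)
E
```

```text
[0.47258639 0.09482018 0.14303919] [[-58.90085984  78.77319032 143.03919141]] 0.5105129764286382
bar [293, 209, 35, 132, 3885] [472.8  97.1] [14.  64.3] 20.8 [0.1176 0.1191 0.1203]
bar [251, 465, 38, 15, 312] [488.8 -21.9] [20.8 10.8] 20.7 [0.1123 0.1151 0.1189]
dx dy dz az [0. 0. 0.] -0.003 y ang 18.72 tilt [ 3.e-04 -5.e-04 -1.e+00] q6 -0.27
```

Emit:
{"api": "drive_tool", "payload": {
  "moves": [
    {"dx":0.002,"dy":0.0007,"dz":0.02,"ax":0,"ay":0,"az":-0.035,"hand":0.045},
    {"dx":0.002,"dy":0.0007,"dz":0.04,"ax":0,"ay":0,"az":-0.035,"hand":0.045},
    {"dx":0.002,"dy":0.0007,"dz":0.04,"ax":0,"ay":0,"az":-0.035,"hand":0.045},
    {"dx":0.002,"dy":0.0007,"dz":0.04,"ax":0,"ay":0,"az":-0.035,"hand":0.045}
  ]
}}

```text
t: 44.82
eef_pos: [0.4729, 0.0972, 0.1034]
orientation: [0.0, 0.571, 0.821, 0.0]
force: [0.6, 0.6, 0.1]
grip_width: 0.513
grasp_force: 0.0
```

Emit:
{"api": "drive_tool", "payload": {
  "moves": [
    {"dx":0,"dy":0,"dz":0,"ax":0,"ay":0,"az":0,"hand":0.0},
    {"dx":0,"dy":0,"dz":0,"ax":0,"ay":0,"az":0,"hand":0.0},
    {"dx":0,"dy":0,"dz":0,"ax":0,"ay":0,"az":0,"hand":0.0},
    {"dx":0,"dy":0,"dz":0,"ax":0,"ay":0,"az":0,"hand":0.0}
  ],
  "squeeze": 45
}}

```text
t: 45.32
eef_pos: [0.4727, 0.0975, 0.1031]
orientation: [0.0, 0.571, 0.821, 0.0]
force: [-0.4, 0.9, 2.1]
grip_width: 0.154
grasp_force: 45.0
```

Emit:
{"api": "drive_tool", "payload": {
  "moves": [
    {"dx":0,"dy":0,"dz":0,"ax":0,"ay":0,"az":0.16,"hand":0.0},
    {"dx":0,"dy":0,"dz":0,"ax":0,"ay":0,"az":0.32,"hand":0.0},
    {"dx":0,"dy":0,"dz":0,"ax":0,"ay":0,"az":0.48,"hand":0.0},
    {"dx":0,"dy":0,"dz":0,"ax":0,"ay":0,"az":0.64,"hand":0.0},
    {"dx":0,"dy":0,"dz":0,"ax":0,"ay":0,"az":0.8,"hand":0.0}
  ]
}}

```text
t: 45.95
eef_pos: [0.4729, 0.0975, 0.1031]
orientation: [0.0, 0.847, 0.532, 0.0]
force: [1.0, 0.2, 1.1]
grip_width: 0.157
grasp_force: 45.0
```

Emit:
{"api": "drive_tool", "payload": {
  "moves": [
    {"dx":0,"dy":0,"dz":0,"ax":0,"ay":0,"az":0.12,"hand":0.0},
    {"dx":0,"dy":0,"dz":0,"ax":0,"ay":0,"az":0.25,"hand":0.0},
    {"dx":0,"dy":0,"dz":0,"ax":0,"ay":0,"az":0.25,"hand":0.0},
    {"dx":0,"dy":0,"dz":0,"ax":0,"ay":0,"az":0.25,"hand":0.0}
  ]
}}

```text
t: 46.45
eef_pos: [0.4729, 0.0975, 0.103]
orientation: [0.0, 0.905, 0.425, 0.0]
force: [0.7, 1.2, 1.3]
grip_width: 0.158
grasp_force: 45.0
```

```bash
python3 - <<'E'
from h import *
s=sensors.sense(); R,t=tool(s); print(s['force'],s['torque'],toplate(t[None]),s['grip_width']); go(s,t,2.6)
E
```

```text
[0.65598917 1.23288667 1.32844336] [ 0.05130088 -0.23914963  0.16017409] [[-58.50945671  81.40539147 103.01871871]] 0.15786046839898968
dx dy dz az [0. 0. 0.] -0.737 y ang -39.64 tilt [ 7.e-04  2.e-04 -1.e+00] q6 0.75
```

Emit:
{"api": "drive_tool", "payload": {
  "moves": [
    {"dx":0,"dy":0,"dz":0,"ax":0,"ay":0,"az":0.1,"hand":0.0},
    {"dx":0,"dy":0,"dz":0,"ax":0,"ay":0,"az":0.17,"hand":0.0},
    {"dx":0,"dy":0,"dz":0,"ax":0,"ay":0,"az":0.17,"hand":0.0}
  ]
}}

```text
t: 46.82
eef_pos: [0.4729, 0.0975, 0.103]
orientation: [0.0, 0.938, 0.347, 0.0]
force: [1.9, 0.4, 0.8]
grip_width: 0.154
grasp_force: 45.0
```

```bash
python3 - <<'E'
from h import *
s=sensors.sense(); print(s['force'],s['torque'])
E
```

```text
[1.87120369 0.43296162 0.76395773] [ 0.06354949 -0.23938313  0.2932149 ]
```

Emit:
{"api": "drive_tool", "payload": {
  "moves": [
    {"dx":0,"dy":0,"dz":0,"ax":0,"ay":0,"az":0,"hand":0.05},
    {"dx":0,"dy":0,"dz":0,"ax":0,"ay":0,"az":0,"hand":0.05},
    {"dx":0,"dy":0,"dz":-0.05,"ax":0,"ay":0,"az":0,"hand":0.05},
    {"dx":0,"dy":0,"dz":-0.11,"ax":0,"ay":0,"az":0,"hand":0.05},
    {"dx":0,"dy":0,"dz":-0.11,"ax":0,"ay":0,"az":0,"hand":0.05}
  ]
}}

```text
t: 47.45
eef_pos: [0.4756, 0.0976, 0.217]
orientation: [0.001, 0.938, 0.346, 0.004]
force: [-0.2, -0.6, -0.0]
grip_width: 0.569
grasp_force: 0.0
```

```bash
python3 - <<'E'
from h import *
s,p,d=snap('wrist','w9.png'); bars(s,p,d,lo=.11,hi=.13); s,p,d=snap('top'); bars(s,p,d,'top',lo=.112,hi=.13)
s,p,d=snap('scene'); cv2.imwrite('pics/s9.png',cv2.resize(p[160:320,230:430],(800,600))[:,:,::-1])
E
```

```text
bar [575, 181, 46, 99, 2843] [599.2 -41.4] [64.4 14.9] 60.7 [0.1115 0.1189 0.1202]
bar [278, 191, 54, 98, 2231] [473.   97.3] [63.8 14.3] 60.6 [0.1165 0.1191 0.1203]
bar [446, 318, 30, 28, 597] [491.  -27.3] [19.1 14.2] 59.8 [0.1115 0.1188 0.1202]
bar [337, 215, 33, 23, 267] [597.6 -40.9] [63.8 14.5] 60.9 [0.1154 0.1191 0.1221]
bar [339, 279, 33, 24, 266] [477.9 -46.5] [63.8 13.9] 60.6 [0.1158 0.1192 0.1224]
```

View pics/s9.png

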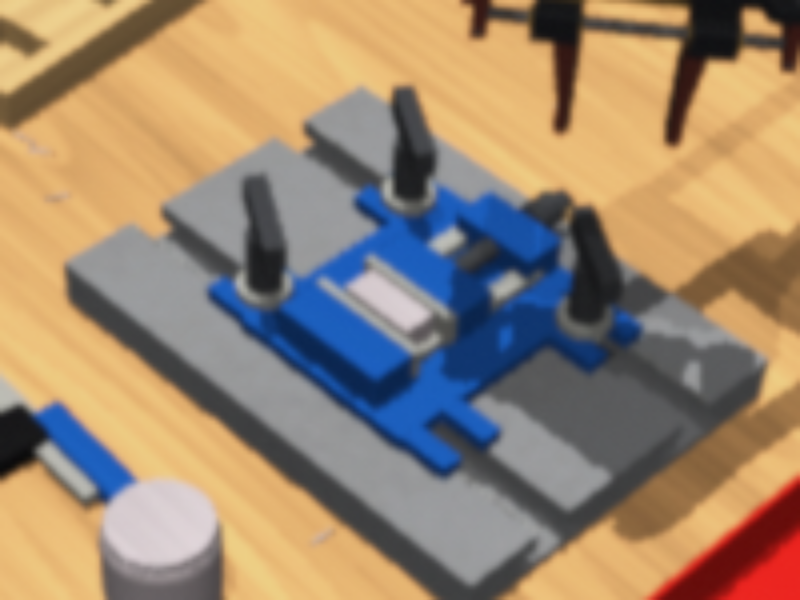

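The crop shows all three bolts upright in three forks, at about (262,285), (408,190) and (585,320), with washers seated. All three bars rest at the same 60.6°, which matches a stopped head plus about 1.9 rad of nut turn.

```bash
python3 -c "
from h import *
print(r.finish_job())"
```

```text
the job is handed in; nothing more can be done
None
```

The drill vice is fastened with all three T-bolts in forks 4, 3 and 1, each tightened firmly, and the job is handed in; the judge's verdict was not shown to me.

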